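# Step the sample changer round to the blue beaker

## Robot

A 7-joint arm with a two-finger parallel gripper is mounted at the origin on a cart in front of the work surface, level with it; the furniture and walls round the work are solid. World frame = base frame: x ahead of the robot, y to its left, z up, the work surface at z = 0. Lengths are in m, angles in rad, forces in N, time in s.
With the tool pointing down it reaches from about 0.4 to 0.85 m from the base axis. Payload 4.5 kg.
Tool frame: the origin (TCP) lies between the finger pads; the fingertips stand 8 mm ahead of it and the grasp point (between the pads) lies 11 mm behind it; z points along the fingers, y is the direction in which the jaws open and shut (so a half turn about z gives the same grasp; the last joint's range is limited). The gripper opens to 88 mm and grips with 3 to 60 N. Pads are 18 mm wide; open, the fingers measure 123 mm over their backs; the gripper's body (75 mm by 187 mm) begins 45 mm behind the grasp point.
Start: joints at [1.315, 0.689, -0.195, 1.565, 0.157, 0.902, -0.215], TCP at [0.179, -0.599, 0.247] pointing down, gripper open.
Joint ranges: [-3.01, 3.01], [-0.46, 2.08], [-1.47, 1.51], [0.13, 2.56], [-1, 4.14], [0.04, 2.09], [-2.66, 2.66]. Speed limits (rad/s): [2.57, 2.57, 3.14, 3.14, 3.14, 3.14, 3.14].

## Interface

Orientations are given as a unit quaternion [x, y, z, w].
In Python, from plant import r gives the robot as it stands.
- The arm moves only by the tool carry_out, never from a script. Its argument "commands" is a list that holds one entry, the list of rows, each a list of 7 numbers: the turn, a rotation vector about the tool's x, y, z in rad, then the shift along the tool's x, y, z in cm, then the finger opening in cm, from 0 to 8.81. A call has 1 to 10 rows; each row is the pose to reach, as a shift and turn from the pose commanded when the call began, along the tool's axes at that moment; what a row does not reach only later rows make up. A row lasts 1/12 s, in which the tool goes at most 41.7 mm and 7.16 degrees, less where a joint would pass 70% of its speed; a pose out of reach is approached as far as the arm can. A call with a gripper value outside its range is refused whole. The fingers move at their own pace and stop on an object; "force" is the grip in N (left out, the last holds). Time passes only in rows, so rows that repeat a pose let the fingers close. It gives the time, the measured TCP pose, the force and the opening at its end, in the units of the state.
- r.get_state(): the state, without advancing time (a new reading comes with each control period).
- r.snapshot(name): name is "scene" or "top" or "wrist"; returns a dict with "pixels" (400x640x3 uint8, red, green, blue), "mtx" (3x3 intrinsics, pixels), "xyz" and "rotation" of the camera in the world. Camera axes: x right, y down, z forward; pixel columns grow to the right and rows downward; lengths in m; the calibration is good to about 2 mm. A picture is of the moment at which its call begins. There is no depth.
- r.finish_job(): hands the job in, once; it reports no verdict.
The state is a dict: "clock": time; "q": joint angles; "qd": joint speeds; "joint_torque": joint torques, N m; "tool_pos": TCP position; "eef_rot": TCP orientation; "contact_force": force on the tool from outside, world axes, zero at the start; "moment": the same for the moment, N m; "opening": opening from 0.0 (shut) to 1.0 (fully open).
Only numpy, scipy, OpenCV 4.12 (cv2) and the standard library are available. Lean on these libraries where they do the work, as an engineer would, in place of code of your own. Each camera call takes 0.05 s, during which the arm holds its last target.

## Task

The blue beaker is the next to be measured: raise the electrode head until the glass tip is clear of the beakers, then step the turntable round with its ratchet lever until the blue beaker stands under the electrode, one full stroke for each place. The lever was left in mid-stroke: a full stroke runs from its back stop (clockwise, where it takes the next pin) to the sprung front stop; feel for both, do not force it into the front one, and do not push the turntable or the beakers themselves. Then lower the head gently until the collar rests on the blue beaker's rim, and leave every beaker in its socket and the other things on the desk where they are.

Things in the scene. Friction and masses are not known exactly. Their poses are not given: they have to be found in the camera images.
- sample_changer: Hand-operated sample changer, fixed to the desk: grey base plate, white turntable, steel lever with a black upright grip on the robot's side, electrode head on two steel guide rods at the far side. Origin on the turntable's axis at desk level; x points from the axis to the rods, z up. In its frame the electrode is at (75, 0) mm, the rods at (145, +-22) mm; they end 248 mm above the desk.
- turntable: White turntable, 106 mm radius, upper face 40 mm above the desk; origin on its axis at desk level. Eight sockets (walls 14 mm high) at 75 mm radius, 45 degrees apart. Pins and pawls below let it turn counter-clockwise only (seen from above), one place for each full lever stroke. A beaker k places (k x 45 degrees) clockwise of the electrode needs k strokes.
- lever_grip (a point): Point on the axis of the lever's upright black grip, 58 mm above the desk. The grip is round, 22 mm in diameter, from 28 to 90 mm above the desk, nothing above it. It is 160 mm from the turntable's axis, about which the lever turns. The lever stays where it is left; at the start it is 20 to 40 degrees from its back stop. How its handle arm is clamped, and so where it stops, differs each time.
- lever_stop (a point): Tip of the black sprung front stop, pushed by the lever's steel plate. From the hard back stop a stroke turns the lever counter-clockwise by something over 45 degrees. It takes 1 to 4 N at the grip; at the front stop the force rises by about 7 N per mm. Ending short, the table may not come a whole place on; 3 mm of the grip into the stop (about 25 N, the tip moved over 2.3 mm) is forced.
- head_knob (a point): Centre of the upright black knob on the electrode head: round, 25 mm in diameter, from 14 mm below to 14 mm above this point, free above; at (22, 0) mm of the sample changer's frame. The head slides straight up and down; it takes 5 to 7 N to move either way and stays where it is left. Fully raised, this point is 234 mm above the desk; from there it can come down 75 mm.
- electrode: Blue electrode with a grey collar and a fragile glass tip, carried by the head on a light spring (it gives up to 10 mm upward, 1 to 6 N). Its origin lies on the electrode's axis, 194 mm above the desk with the head fully raised. z up.
- electrode_tip (a point): Lower end of the glass tip, 13 mm in diameter, 38 mm below the collar's lower face; the collar has to come down 58 mm from fully raised to meet a beaker's rim. With the head fully raised it is 126 mm above the desk, 20 mm above the beakers' rims. At the start it hangs inside a white beaker.
- collar_face (a point): Centre of the flat lower face of the collar (48 mm in diameter), which rests on a beaker's rim when the head is lowered.
- blue_beaker: Blue plastic beaker without a handle, open at the top, 66 mm high, 40 mm outside and 35 mm inside diameter, loose in a socket of the turntable; origin at the centre of its underside. The one to be measured; two to four places clockwise of the electrode at the start.
- blue_beaker_rim (a point): Centre of the blue beaker's mouth, level with its rim, 106 mm above the desk.
- green_beaker: Green plastic beaker without a handle, open at the top, 66 mm high, 40 mm outside and 35 mm inside diameter, loose in a socket of the turntable; origin at the centre of its underside.
- yellow_beaker: Yellow plastic beaker without a handle, open at the top, 66 mm high, 40 mm outside and 35 mm inside diameter, loose in a socket of the turntable; origin at the centre of its underside.
- white_beaker_1: White plastic beaker without a handle, open at the top, 66 mm high, 40 mm outside and 35 mm inside diameter, loose in a socket of the turntable; origin at the centre of its underside. At the start it stands under the electrode, with the tip in it.
- white_beaker_2: White plastic beaker without a handle, open at the top, 66 mm high, 40 mm outside and 35 mm inside diameter, loose in a socket of the turntable; origin at the centre of its underside. At the start it stands one place clockwise of the electrode.
- mug: White mug with green dots, 93 mm high, a bystander; origin at the centre of its underside.
- timer: Pale grey bench timer, 66 x 70 x 18 mm, lying flat, a bystander; origin at the centre of its underside.
Mind the look-alikes: they are no part of the job. Several things have the shape of the blue_beaker; the one meant has the colours described above.

How it is judged:
By the outcome, as a careful person would: the job done as asked, in the order asked, and still so for the second after the job is handed in, with the robot touching nothing.
It also fails if it takes over 72 s, if anything falls off the work surface, if the arm or the gripper's body presses on something with over 40 N, if the wrist force passes 120 N, or if a joint passes its speed limit or range.

## Working session

There is one attempt and no reset: what is moved stays moved. The work goes in short steps, Python scripts to look and compute and a tool call to move; the robot and the scene stay as the last step left them, time stands still between calls to the robot, and variables do not carry over. Pictures are saved under pics/ and viewed, and the job is handed in when it is done.

Besides the shell and the picture viewer there is one more tool, called after "Emit:" as name([rows], argument=value, ...), one row to a line, values as JSON. carry_out: Moves the arm, as the interface text tells. Its arguments: {"type":"object","properties":{"commands":{"type":"array"},"force":{"type":"number"}},"required":["commands"]}

```bash
ls; mkdir -p pics
python3 - <<'E'
from plant import r
import cv2,json
s=r.get_state();print(s)
for n in("scene","top","wrist"):
    p=r.snapshot(n);cv2.imwrite(f"pics/{n}0.png",p["pixels"][:,:,::-1]);print(n,p["mtx"],p["xyz"],p["rotation"])
E
```

```text
pics
{'clock': 0.0, 'q': array([ 1.31480774,  0.68995146, -0.19450254,  1.56633002,  0.15730297,
        0.90247828, -0.21510216]), 'qd': array([-5.80930023e-04,  2.80695803e-04,  2.16154394e-04, -6.59588984e-04,
        5.60694951e-04, -9.45539805e-06,  1.02197675e-03]), 'joint_torque': array([-1.15158963e-05, -5.27562010e+01, -1.26708191e+00, -1.53428060e+01,
       -5.26829716e-02,  6.52748131e-03,  1.34708043e-04]), 'tool_pos': array([ 0.17836936, -0.59837823,  0.24593375]), 'eef_rot': array([ 9.89515476e-01,  1.44424148e-01, -1.96429295e-04, -8.66171525e-04]), 'contact_force': array([ 1.03675411,  0.84669626, -0.18770242]), 'moment': array([-0.02854259,  0.02640821,  0.02090535]), 'opening': 1.001119954728572}
scene [[366.60009336   0.         317.97419288]
 [  0.         366.60009336 200.33159944]
 [  0.           0.           1.        ]] [-0.05886479  0.37864056  0.70479982] [-0.45594034  0.77580485 -0.38234807  0.2098933 ]
top [[507.3186742    0.         323.96881046]
 [  0.         507.3186742  196.76552295]
 [  0.           0.           1.        ]] [0.28846217 0.02732243 1.28837132] [ 0.72670857 -0.67785892  0.07670377 -0.08073703]
wrist [[320.4714639    0.         319.97170662]
 [  0.         320.4714639  198.65692281]
 [  0.           0.           1.        ]] [ 0.24836036 -0.57833422  0.38364487] [ 0.79376286 -0.5912661  -0.08544153  0.11421329]
```

View pics/scene0.png

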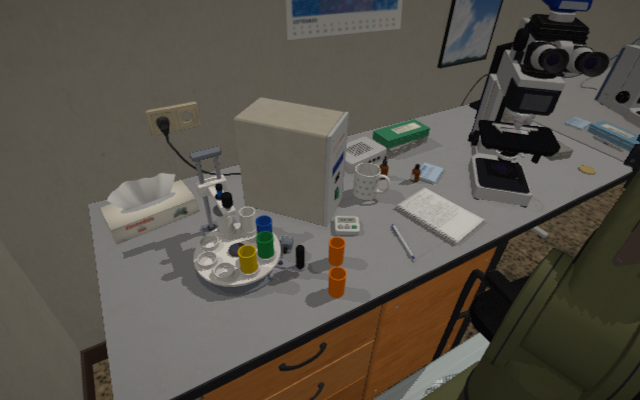

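View pics/top0.png

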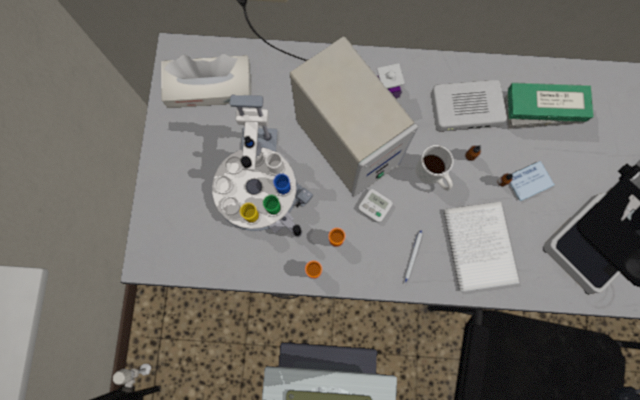

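View pics/wrist0.png

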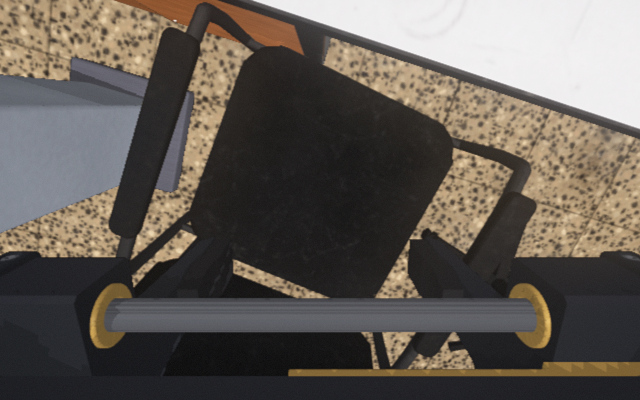

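The scene and top pictures show the changer to the left: turntable at about (253,187) in top, knob at (246,162), lever grip at (297,230), blue beaker at (282,184). Next I'll crop for exact pixels.

```bash
cat > h.py <<'E'
from plant import r
import numpy as np,cv2
from scipy.spatial.transform import Rotation as R
def snap(n,f,box=None,sc=1):
    p=r.snapshot(n);im=p["pixels"][:,:,::-1].copy()
    if box:
        x0,y0,x1,y1=box;im=cv2.resize(im[y0:y1,x0:x1],None,fx=sc,fy=sc,interpolation=cv2.INTER_CUBIC)
    cv2.imwrite("pics/"+f,im);return p
def cam(p):
    q=np.array(p["rotation"]);M=q if q.shape==(3,3) else R.from_quat(q).as_matrix()
    return np.array(p["mtx"]),np.array(p["xyz"]),M
def atz(p,u,v,z):
    K,c,M=cam(p);d=M@np.linalg.solve(K,[u,v,1.]);return c+d*(z-c[2])/d[2]
def proj(p,X):
    K,c,M=cam(p);x=K@(M.T@(np.asarray(X)-c));return x[:2]/x[2]
E
python3 - <<'E'
from h import *
p=snap("top","t1.png",(190,80,350,260),3.3)
q=snap("scene","s1.png",(170,130,330,310),3.3)
import pickle;pickle.dump((p,q),open("pq.pkl","wb"))
print(proj(p,[0,0,0]),proj(p,[.6,0,0]),proj(p,[.6,.2,0]))
for n,u,v,z in [("axis",253,187,.04),("grip",297,230.5,.09),("knob",246,161.5,.2),("blue",282.5,184,.106)]: print(n,atz(p,u,v,z))
E
```

```text
[325.9564012  438.29059638] [341.66716269 190.61764093] [265.38597359 185.43453561]
axis [0.58406839 0.22554935 0.04      ]
grip [0.4731397  0.10220991 0.09      ]
knob [0.60350712 0.22161748 0.2       ]
blue [0.58077497 0.14511082 0.106     ]
```

View pics/t1.png

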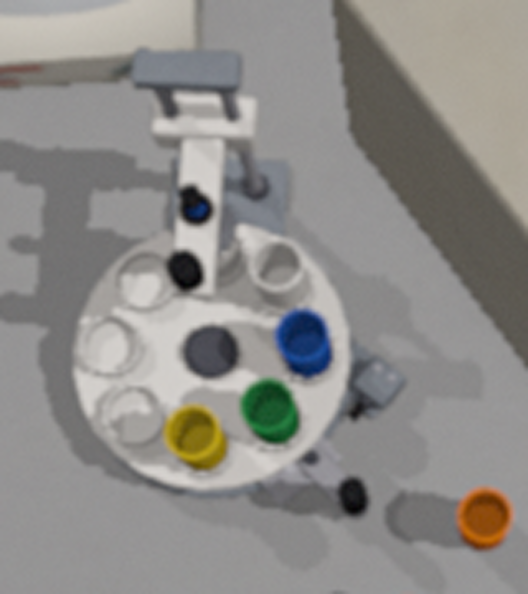

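View pics/s1.png

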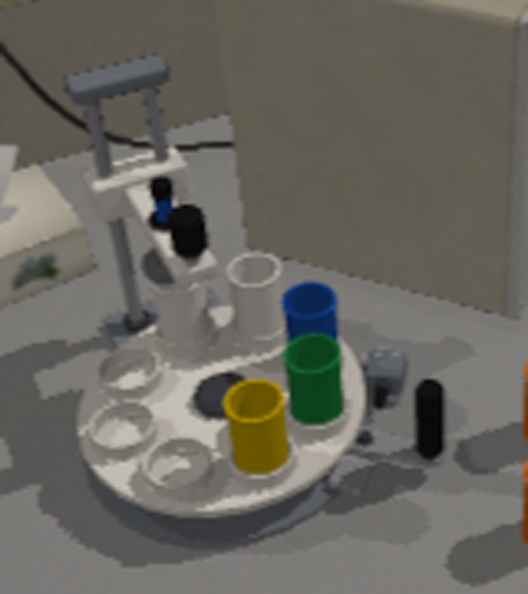

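```bash
cat > fit.py <<'E'
from h import *
import pickle
from scipy.optimize import least_squares
p,q=pickle.load(open("pq.pkl","rb"))
T={"blue":(304,331),"green":(271,402),"yellow":(194,427),"w2":(278,265),"grip":(354,486),"knob":(186,268)}
S={"blue":(310,302),"green":(314,350),"yellow":(255,400),"w2":(255,269),"grip":(430,386),"knob":(189,215)}
o1=np.array([190,80]);o2=np.array([170,130])
def pts(a):
    x,y,w,h,l=a
    f=lambda rr,t,z:[x+rr*np.cos(w+t),y+rr*np.sin(w+t),z]
    d=np.pi/4
    return {"blue":f(.075,-2*d,.106),"green":f(.075,-3*d,.106),"yellow":f(.075,-4*d,.106),"w2":f(.075,-d,.106),"grip":f(.16,l-w,.09),"knob":f(.022,0,h+.014)}
def res(a):
    P=pts(a);o=[]
    for k in T:
        o+=list(proj(p,P[k])-(np.array(T[k])/3.3+o1));o+=list(proj(q,P[k])-(np.array(S[k])/3.3+o2))
    return np.array(o)
s=least_squares(res,[.58,.225,0,.19,-2.3]);print(s.x,np.degrees(s.x[[2,4]]));print(s.fun.reshape(-1,4).round(2))
for k,v in pts(s.x).items():print(k,np.round(v,4))
E
python3 fit.py; python3 -c "
from h import *
print(R.from_quat(r.get_state()['eef_rot']).as_matrix().round(3))"
```

```text
[ 0.58545438  0.22132947  0.02711139  0.18172708 -2.29804503] [   1.55336811 -131.66828114]
[[ 0.11  0.96 -0.06 -1.41]
 [-0.44  0.6  -0.31  0.19]
 [-0.    1.13  0.   -0.77]
 [ 0.28 -0.53 -0.21 -0.61]
 [ 0.1   0.78  0.2  -0.59]
 [-0.04 -0.85 -0.66  0.43]]
blue [0.5875 0.1464 0.106 ]
green [0.5339 0.1669 0.106 ]
yellow [0.5105 0.2193 0.106 ]
w2 [0.6399 0.1698 0.106 ]
grip [0.4791 0.1018 0.09  ]
knob [0.6074 0.2219 0.1957]
[[ 0.958  0.286 -0.   ]
 [ 0.286 -0.958  0.001]
 [-0.    -0.001 -1.   ]]
```

```bash
cat >> h.py <<'E'
def plan(pos,yaw=None):
    """rows cm from present pose to world pos with tool-x at yaw deg, tool down"""
    s=r.get_state();M=R.from_quat(s["eef_rot"]).as_matrix();d=M.T@(np.array(pos)-s["tool_pos"])*100
    t=np.zeros(3)
    if yaw is not None:
        a=np.radians(yaw);G=np.array([[np.cos(a),np.sin(a),0],[np.sin(a),-np.cos(a),0],[0,0,-1]])
        t=R.from_matrix(M.T@G).as_rotvec()
    return np.round(np.r_[t,d],3)
def st():
    s=r.get_state();M=R.from_quat(s["eef_rot"]).as_matrix()
    print("t%.2f"%s["clock"],"pos",s["tool_pos"].round(4),"yaw %.1f"%np.degrees(np.arctan2(M[1,0],M[0,0])),"tilt",M[:,2].round(3),"F",s["contact_force"].round(2),"op %.3f"%s["opening"])
E
python3 - <<'E'
from h import *
for P in [(.34,-.28,.30),(.46,.0,.33),(.607,.222,.30)]: print(plan(P,1.5))
E
```

```text
[-1.0000e-03  0.0000e+00  2.6400e-01  2.4580e+01 -2.5927e+01 -5.3440e+00]
[-1.0000e-03  0.0000e+00  2.6400e-01  4.4083e+01 -4.9331e+01 -8.3250e+00]
[-1.0000e-03  0.0000e+00  2.6400e-01  6.4515e+01 -6.6401e+01 -5.3100e+00]
```

Emit:
carry_out([
  [[0, 0, 0.1, 24.6, -25.9, -5.3, 8.8], [0, 0, 0.264, 24.6, -25.9, -5.3, 8.8], [0, 0, 0.264, 24.6, -25.9, -5.3, 8.8], [0, 0, 0.264, 24.6, -25.9, -5.3, 8.8], [0, 0, 0.264, 24.6, -25.9, -5.3, 8.8], [0, 0, 0.264, 24.6, -25.9, -5.3, 8.8], [0, 0, 0.264, 24.6, -25.9, -5.3, 8.8], [0, 0, 0.264, 24.6, -25.9, -5.3, 8.8], [0, 0, 0.264, 24.6, -25.9, -5.3, 8.8]],
])

```text
clock: 1.0
tool_pos: [0.342, -0.2767, 0.3004]
eef_rot: [1.0, 0.015, 0.001, -0.0]
contact_force: [0.9, -0.4, -0.6]
opening: 0.999
```

Run:
```python
from h import *
st()
for P in [(.46,.0,.33),(.607,.222,.30)]: print(plan(P,1.5))
```

```text
t1.00 pos [ 0.342  -0.2767  0.3004] yaw 1.7 tilt [ 0.001  0.001 -1.   ] F [ 0.86 -0.38 -0.55] op 0.999
[-1.0000e-03 -1.0000e-03  4.0000e-03  1.2624e+01 -2.7309e+01 -2.9240e+00]
[-1.0000e-03 -1.0000e-03  4.0000e-03  2.7976e+01 -4.9058e+01  1.1400e-01]
```

Emit:
carry_out([
  [[0, 0, 0, 12.6, -27.3, -2.9, 8.8], [0, 0, 0, 12.6, -27.3, -2.9, 8.8], [0, 0, 0, 12.6, -27.3, -2.9, 8.8], [0, 0, 0, 12.6, -27.3, -2.9, 8.8], [0, 0, 0, 12.6, -27.3, -2.9, 8.8], [0, 0, 0, 12.6, -27.3, -2.9, 8.8], [0, 0, 0, 12.6, -27.3, -2.9, 8.8], [0, 0, 0, 12.6, -27.3, -2.9, 8.8]],
])

```text
clock: 1.67
tool_pos: [0.4619, 0.0033, 0.3296]
eef_rot: [1.0, 0.018, 0.002, -0.002]
contact_force: [0.7, 0.8, -0.6]
opening: 0.996
```

Run:
```python
from h import *
st()
for P in [(.607,.222,.30),(.607,.222,.178)]: print(plan(P,1.5))
```

```text
t1.67 pos [0.4619 0.0033 0.3296] yaw 2.0 tilt [ 0.004  0.004 -1.   ] F [ 0.73  0.79 -0.57] op 0.996
[-4.0000e-03 -4.0000e-03  1.0000e-02  1.5269e+01 -2.1325e+01  3.1170e+00]
[-4.0000e-03 -4.0000e-03  1.0000e-02  1.5217e+01 -2.1274e+01  1.5317e+01]
```

Emit:
carry_out([
  [[0, 0, 0, 15.2, -21.4, 3.0, 8.8], [0, 0, 0, 15.2, -21.4, 3.0, 8.8], [0, 0, 0, 15.2, -21.4, 3.0, 8.8], [0, 0, 0, 15.2, -21.4, 3.0, 8.8], [0, 0, 0, 15.2, -21.4, 3.0, 8.8], [0, 0, 0, 15.2, -21.4, 3.0, 8.8], [0, 0, 0, 15.2, -21.4, 3.0, 8.8], [0, 0, 0, 15.2, -21.4, 3.0, 8.8], [0, 0, 0, 15.2, -21.4, 3.0, 8.8], [0, 0, 0, 15.2, -21.4, 3.0, 8.8]],
])

```text
clock: 2.5
tool_pos: [0.6053, 0.2114, 0.2986]
eef_rot: [1.0, 0.012, -0.0, 0.001]
contact_force: [1.0, -0.5, 0.0]
opening: 0.999
```

Run:
```python
from h import *
st()
print(plan((.607,.222,.178),1.5))
p=snap("wrist","w1.png");print(proj(p,[.6074,.2219,.1957]),proj(p,r.get_state()["tool_pos"]))
```

```text
t2.50 pos [0.6053 0.2114 0.2986] yaw 1.4 tilt [-0.001 -0.002 -1.   ] F [ 1.03 -0.53  0.04] op 0.999
[ 2.000e-03  1.000e-03 -2.000e-03  1.990e-01 -1.078e+00  1.206e+01]
[305.39001622 198.45100378] [319.17444758 264.24044969]
```

View pics/w1.png

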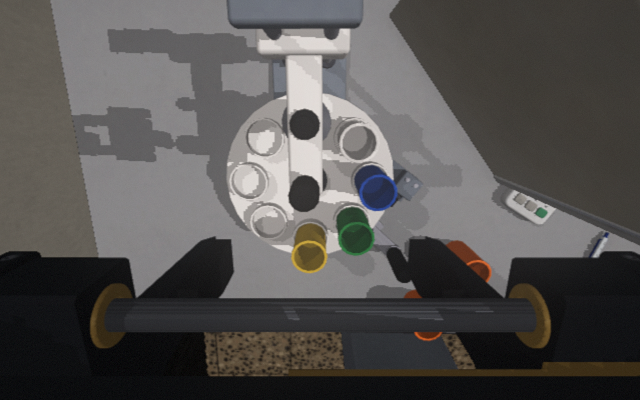

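The wrist view shows the knob top at about (304,192) against the predicted (305,198), so I'll refit with this view included.

Run:
```python
from h import *
import pickle
p=snap("wrist","w2.png",(220,90,440,290),3.6); pickle.dump(p,open("w.pkl","wb"))
```

```text
(no output)
```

View pics/w2.png

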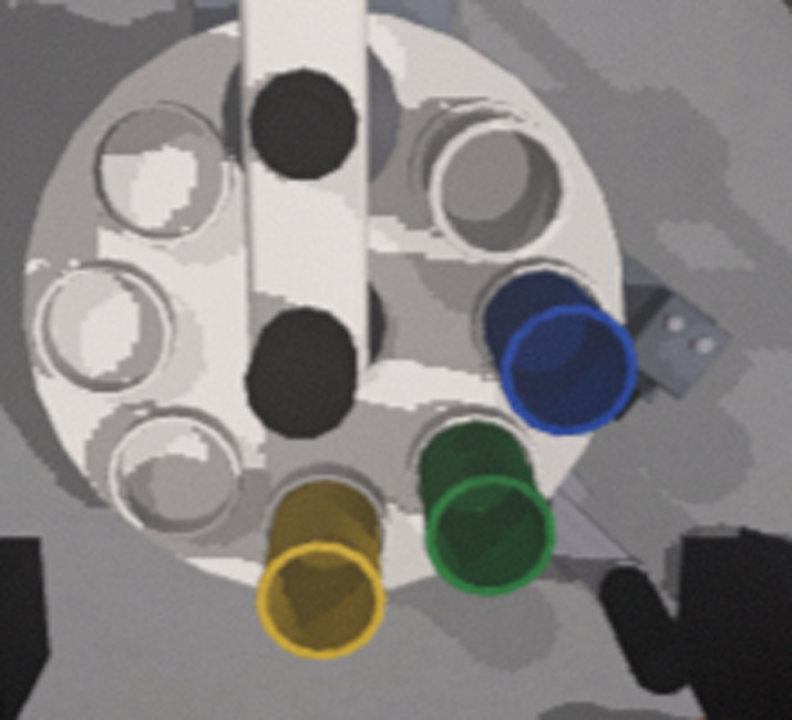

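```bash
cat >> fit.py <<'E'
w=pickle.load(open("w.pkl","rb"))
W={"blue":(569,369),"green":(490,535),"yellow":(321,601),"w2":(497,187),"knob":(301,383)}
o3=np.array([220,90])
def res2(a):
    P=pts(a);o=list(res(a))
    for k in W:o+=list((proj(w,P[k])-(np.array(W[k])/3.6+o3)))
    return np.array(o)
s=least_squares(res2,s.x);print(s.x.round(4),np.degrees(s.x[[2,4]]));print(s.fun[24:].reshape(-1,2).round(2))
for k,v in pts(s.x).items():print(k,np.round(v,4))
print(w["xyz"])
E
python3 fit.py|tail -14
```

```text
knob [0.6074 0.2219 0.1957]
[ 0.5865  0.2222  0.0347  0.1802 -2.2986] [   1.9853509  -131.70069441]
[[0.12 0.29]
 [0.47 0.2 ]
 [0.33 0.26]
 [0.75 1.12]
 [0.24 0.19]]
blue [0.5891 0.1472 0.106 ]
green [0.5354 0.1674 0.106 ]
yellow [0.5116 0.2196 0.106 ]
w2 [0.6414 0.171  0.106 ]
grip [0.4801 0.1027 0.09  ]
knob [0.6085 0.223  0.1942]
[0.67833836 0.21268409 0.43658354]
```

Run:
```python
from h import *
st();print(plan((.6085,.223,.178),2))
```

```text
t2.60 pos [0.6055 0.2112 0.2992] yaw 1.3 tilt [ 0.    -0.001 -1.   ] F [0.1  0.57 0.11] op 1.003
[ 1.0000e-03 -0.0000e+00 -1.2000e-02  3.2700e-01 -1.1880e+00  1.2114e+01]
```

Emit:
carry_out([
  [[0, 0, -0.01, 0.3, -1.2, 2, 8.8], [0, 0, -0.01, 0.3, -1.2, 5, 8.8], [0, 0, -0.01, 0.3, -1.2, 8, 8.8], [0, 0, -0.01, 0.3, -1.2, 9.5, 8.8], [0, 0, -0.01, 0.3, -1.2, 10.5, 8.8], [0, 0, -0.01, 0.3, -1.2, 11.2, 8.8], [0, 0, -0.01, 0.3, -1.2, 11.8, 8.8], [0, 0, -0.01, 0.3, -1.2, 12, 8.8], [0, 0, -0.01, 0.3, -1.2, 12, 8.8]],
])

```text
clock: 3.35
tool_pos: [0.6087, 0.2256, 0.1792]
eef_rot: [1.0, 0.018, 0.0, -0.0]
contact_force: [-0.1, -0.5, -1.3]
opening: 0.998
```

Run:
```python
from h import *
st()
snap("wrist","w3.png");snap("scene","s3.png",(150,100,350,300),3)
```

```text
t3.35 pos [0.6087 0.2256 0.1792] yaw 2.0 tilt [ 0.001  0.    -1.   ] F [-0.06 -0.52 -1.34] op 0.998
```

View pics/s3.png

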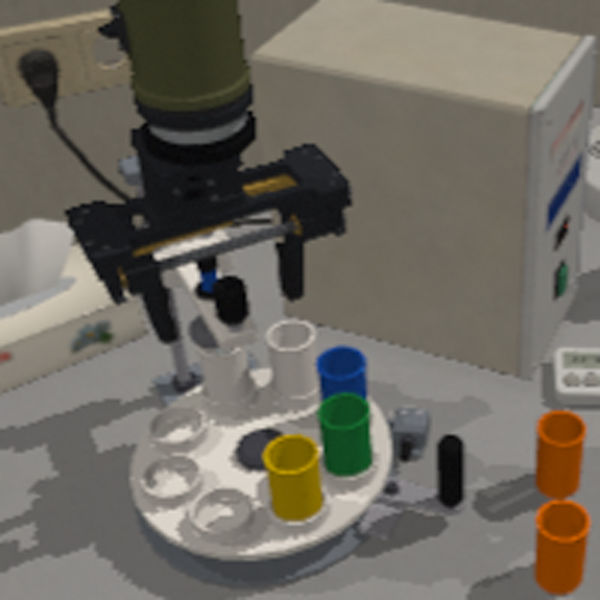

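View pics/w3.png

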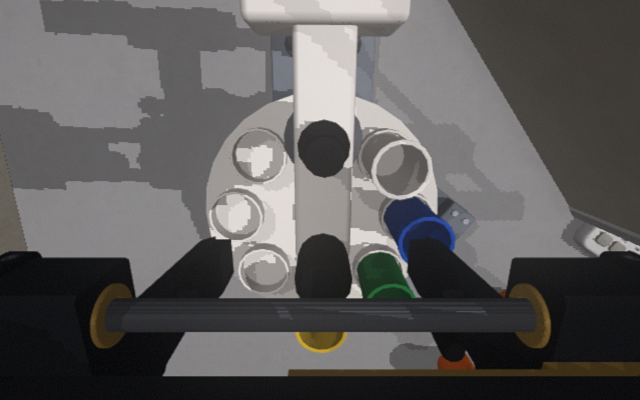

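The fingers straddle the knob, which is centred at about (323,265) in the wrist view. I'll close on it.

Emit:
carry_out([
  [[0, 0, 0, 0, 0.2, 0.1, 1.5], [0, 0, 0, 0, 0.2, 0.1, 1.5], [0, 0, 0, 0, 0.2, 0.1, 1.5], [0, 0, 0, 0, 0.2, 0.1, 1.5], [0, 0, 0, 0, 0.2, 0.1, 1.5], [0, 0, 0, 0, 0.2, 0.1, 1.5], [0, 0, 0, 0, 0.2, 0.1, 1.5], [0, 0, 0, 0, 0.2, 0.1, 1.5]],
], force=25)

```text
clock: 4.12
tool_pos: [0.6084, 0.2237, 0.1777]
eef_rot: [1.0, 0.018, -0.0, 0.0]
contact_force: [-0.8, -0.0, 0.3]
opening: 0.417
```

Run:
```python
from h import *
st()
```

```text
t4.12 pos [0.6084 0.2237 0.1777] yaw 2.1 tilt [-0. -0. -1.] F [-0.81 -0.    0.28] op 0.417
```

Emit:
carry_out([
  [[0, 0, 0, 0, 0, 0, 1.5], [0, 0, 0, 0, 0, 0, 1.5], [0, 0, 0, 0, 0, 0, 1.5], [0, 0, 0, 0, 0, 0, 1.5], [0, 0, 0, 0, 0, 0, 1.5]],
])

```text
clock: 4.53
tool_pos: [0.6084, 0.2242, 0.1777]
eef_rot: [1.0, 0.018, 0.0, -0.0]
contact_force: [-0.1, 2.3, -1.4]
opening: 0.278
```

Emit:
carry_out([
  [[0, 0, 0, 0, 0, -0.5, 1.5], [0, 0, 0, 0, 0, -1.2, 1.5], [0, 0, 0, 0, 0, -2, 1.5], [0, 0, 0, 0, 0, -3, 1.5], [0, 0, 0, 0, 0, -4, 1.5], [0, 0, 0, 0, 0, -4.6, 1.5], [0, 0, 0, 0, 0, -4.6, 1.5]],
])

```text
clock: 5.12
tool_pos: [0.6084, 0.2243, 0.2251]
eef_rot: [1.0, 0.018, 0.0, -0.001]
contact_force: [0.7, 3.7, -0.3]
opening: 0.272
```

Run:
```python
from h import *
st()
snap("scene","s4.png",(150,100,350,300),3)
```

```text
t5.12 pos [0.6084 0.2243 0.2251] yaw 2.1 tilt [ 0.001  0.001 -1.   ] F [ 0.66  3.71 -0.25] op 0.272
```

View pics/s4.png

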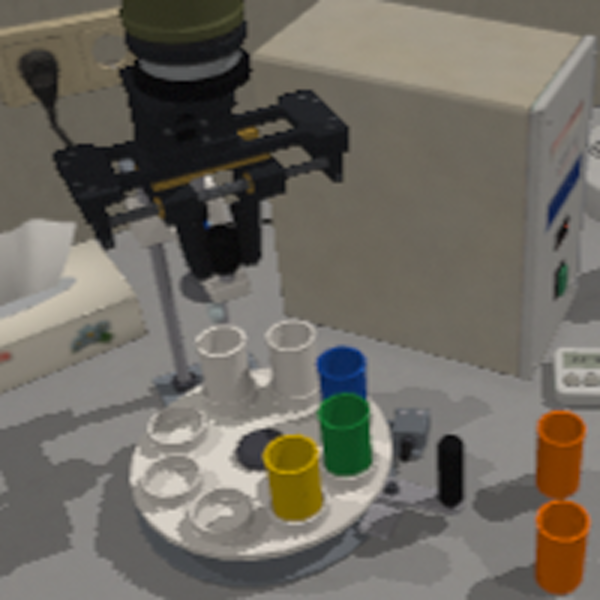

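The head came up with the gripper, and the glass tip is visible above the white rim at about (217,315). I'll raise the rest while feeling for the top.

Emit:
carry_out([
  [[0, 0, 0, 0, 0, -0.2, 1.5], [0, 0, 0, 0, 0, -0.4, 1.5], [0, 0, 0, 0, 0, -0.4, 1.5]],
])

```text
clock: 5.42
tool_pos: [0.6083, 0.2242, 0.2254]
eef_rot: [1.0, 0.018, -0.001, -0.0]
contact_force: [6.3, 6.4, -18.7]
opening: 0.272
```

Emit:
carry_out([
  [[0, 0, 0, 0, 0, -0.1, 1.5], [0, 0, 0, 0, 0, -0.1, 1.5]],
])

```text
clock: 5.58
tool_pos: [0.6082, 0.2242, 0.2255]
eef_rot: [1.0, 0.018, -0.001, -0.0]
contact_force: [8.0, 7.5, -23.5]
opening: 0.271
```

Emit:
carry_out([
  [[0, 0, 0, 0, 0, -0.1, 1.5], [0, 0, 0, 0, 0, -0.1, 1.5]],
])

```text
clock: 5.75
tool_pos: [0.6082, 0.2242, 0.2256]
eef_rot: [1.0, 0.018, -0.001, -0.0]
contact_force: [9.5, 8.6, -28.7]
opening: 0.27
```

Hard top found at TCP z 0.2253. I'll relax the force and let go.

Emit:
carry_out([
  [[0, 0, 0, 0, 0, 0.4, 1.5], [0, 0, 0, 0, 0, 0.5, 1.5], [0, 0, 0, 0, 0, 0.5, 1.5]],
])

```text
clock: 6.0
tool_pos: [0.6084, 0.2242, 0.2248]
eef_rot: [1.0, 0.018, 0.0, -0.0]
contact_force: [1.8, 5.3, -6.1]
opening: 0.272
```

Emit:
carry_out([
  [[0, 0, 0, 0, 0, 0, 5.5], [0, 0, 0, 0, 0, 0, 5.5], [0, 0, 0, 0, 0, 0, 5.5], [0, 0, 0, 0, 0, 0, 5.5], [0, 0, 0, 0, 0, -2, 5.5], [0, 0, 0, 0, 0, -5, 5.5], [0, 0, 0, 0, 0, -8, 5.5], [0, 0, 0, 0, 0, -8, 5.5]],
])

```text
clock: 6.67
tool_pos: [0.6116, 0.2243, 0.3114]
eef_rot: [1.0, 0.017, 0.005, -0.002]
contact_force: [1.1, 1.4, 0.8]
opening: 0.624
```

Run:
```python
from h import *
import pickle
st()
p=snap("scene","s5.png",(150,100,350,300),3)
q=snap("top","t5.png",(190,80,350,260),3.3)
w=snap("wrist","w5.png")
pickle.dump((p,q,w),open("v5.pkl","wb"))
```

```text
t6.67 pos [0.6116 0.2243 0.3114] yaw 2.0 tilt [ 0.011  0.004 -1.   ] F [1.11 1.44 0.76] op 0.624
```

View pics/s5.png

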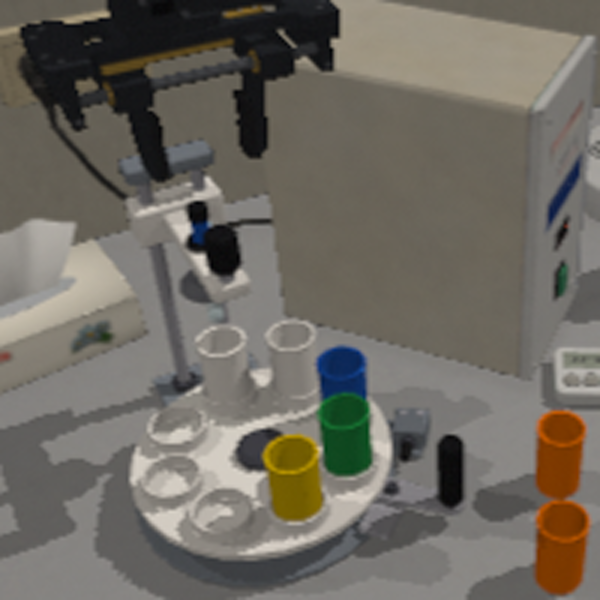

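View pics/w5.png

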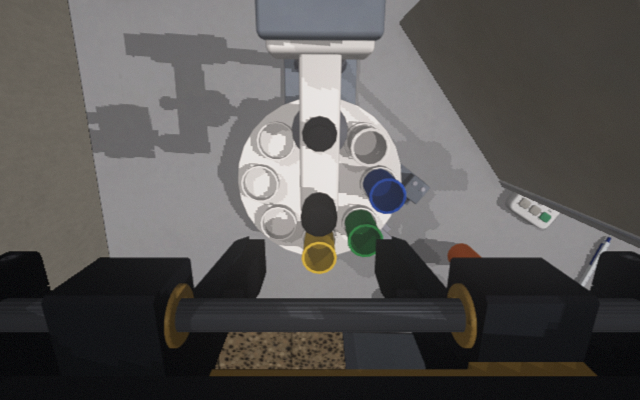

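Run:
```python
from h import *
import pickle
p,q,w=pickle.load(open("v5.pkl","rb"))
print(atz(q,337,236,.066),atz(q,314,268.5,.066), atz(q,190+380/3.3,80+375/3.3,.05))
print(r.get_state()["q"].round(3))
print(plan((.480,.103,.31),48),plan((.480,.103,.14),48))
```

```text
[0.47014657 0.00573212 0.066     ] [0.38807235 0.05567557 0.066     ] [0.5737615  0.09188894 0.05      ]
[-0.335  0.663 -0.166  1.417  0.117  1.071 -2.058]
[ 1.0000e-03  0.0000e+00 -8.0200e-01 -1.3237e+01  1.1535e+01 -5.1500e-01] [ 1.0000e-03  0.0000e+00 -8.0200e-01 -1.3235e+01  1.1521e+01  1.6485e+01]
```

Emit:
carry_out([
  [[0, 0, -0.1, -2, 1, -0.5, 5.5], [0, 0, -0.2, -5, 4, -0.5, 5.5], [0, 0, -0.3, -8, 7, -0.5, 5.5], [0, 0, -0.4, -11, 10, -0.5, 5.5], [0, 0, -0.52, -13.2, 11.5, 2, 5.5], [0, 0, -0.64, -13.2, 11.5, 5, 5.5], [0, 0, -0.76, -13.2, 11.5, 8, 5.5], [0, 0, -0.8, -13.2, 11.5, 12, 5.5], [0, 0, -0.8, -13.2, 11.5, 15, 5.5], [0, 0, -0.8, -13.2, 11.5, 16, 5.5]],
])

```text
clock: 7.65
tool_pos: [0.477, 0.1024, 0.1401]
eef_rot: [0.914, 0.406, -0.005, -0.001]
contact_force: [-0.1, -0.4, -0.5]
opening: 0.623
```

Emit:
carry_out([
  [[0, 0, 0, 0, 0, 0, 5.5], [0, 0, 0, 0, 0, 0, 5.5]],
])

```text
clock: 7.82
tool_pos: [0.4796, 0.1036, 0.1437]
eef_rot: [0.914, 0.406, -0.002, -0.0]
contact_force: [0.5, -0.5, 0.4]
opening: 0.622
```

Run:
```python
from h import *
st();s=r.get_state();print(s["q"].round(2))
print(plan((.480,.103,.075),48.3))
w=snap("wrist","w6.png");print(proj(w,(.48,.1027,.09)));snap("scene","s6.png",(200,150,370,310),3.5)
```

```text
t7.82 pos [0.4796 0.1036 0.1437] yaw 47.9 tilt [-0.003 -0.001 -1.   ] F [ 0.54 -0.45  0.41] op 0.622
[-0.13  0.7  -0.28  2.05  0.42  0.45 -1.47]
[-2.000e-03  3.000e-03 -7.000e-03  3.000e-03  8.300e-02  6.874e+00]
[320.45720647 223.18447513]
```

View pics/s6.png

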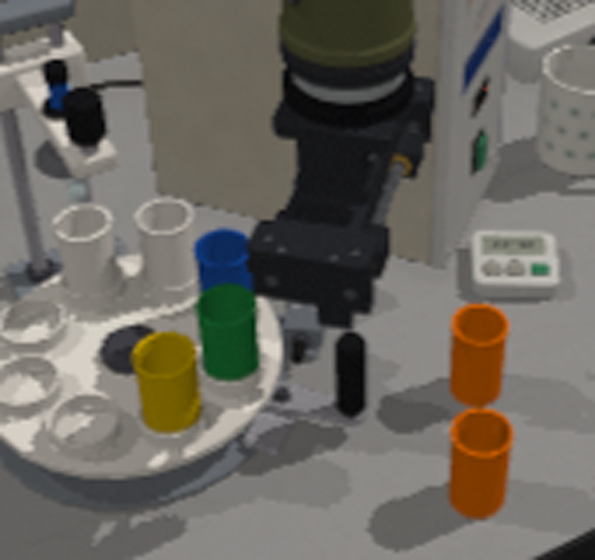

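View pics/w6.png

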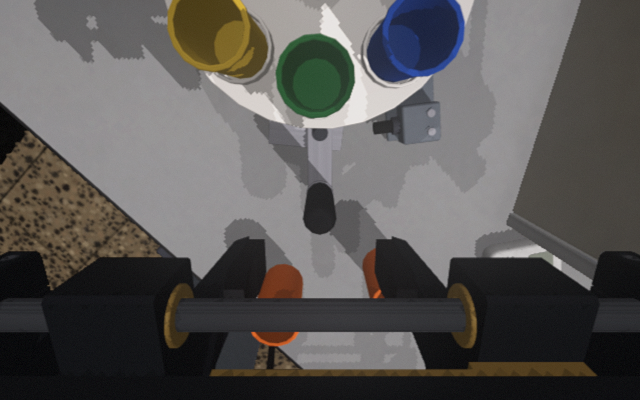

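The grip's top is centred between the fingers at (319,218), about 3 mm further in than predicted. I'll go down.

Emit:
carry_out([
  [[0, 0, 0, 0.25, 0.1, 1.5, 5.5], [0, 0, 0, 0.25, 0.1, 3.5, 5.5], [0, 0, 0, 0.25, 0.1, 5, 5.5], [0, 0, 0, 0.25, 0.1, 6, 5.5], [0, 0, 0, 0.25, 0.1, 6.8, 5.5], [0, 0, 0, 0.25, 0.1, 6.8, 2.0], [0, 0, 0, 0.25, 0.1, 6.8, 2.0], [0, 0, 0, 0.25, 0.1, 6.8, 2.0], [0, 0, 0, 0.25, 0.1, 6.8, 2.0]],
], force=10)

```text
clock: 8.67
tool_pos: [0.4837, 0.1053, 0.0776]
eef_rot: [0.914, 0.406, 0.001, 0.0]
contact_force: [-0.5, 0.4, -0.3]
opening: 0.346
```

Emit:
carry_out([
  [[0, 0, 0, 0, 0, 0, 1.8], [0, 0, 0, 0, 0, 0, 1.8], [0, 0, 0, 0, 0, 0, 1.8]],
])

```text
clock: 8.92
tool_pos: [0.4833, 0.1054, 0.0772]
eef_rot: [0.914, 0.406, 0.0, -0.0]
contact_force: [-1.7, 0.8, 4.2]
opening: 0.243
```

Run:
```python
from h import *
st()
```

```text
t8.92 pos [0.4833 0.1054 0.0772] yaw 47.9 tilt [ 0.001  0.    -1.   ] F [-1.66  0.76  4.24] op 0.243
```

Emit:
carry_out([
  [[0, 0, 0.035, 0.01, -0.56, 0, 1.8], [0, 0, 0.07, 0.04, -1.12, 0, 1.8], [0, 0, 0.105, 0.09, -1.67, 0, 1.8], [0, 0, 0.14, 0.16, -2.23, 0, 1.8], [0, 0, 0.175, 0.24, -2.78, 0, 1.8], [0, 0, 0.209, 0.35, -3.33, 0, 1.8], [0, 0, 0.244, 0.48, -3.87, 0, 1.8], [0, 0, 0.262, 0.54, -4.14, 0, 1.8], [0, 0, 0.262, 0.54, -4.14, 0, 1.8]],
])

```text
clock: 9.67
tool_pos: [0.4556, 0.1371, 0.0772]
eef_rot: [0.959, 0.283, -0.0, 0.0]
contact_force: [-2.2, -0.8, 6.0]
opening: 0.247
```

```bash
cat >> h.py <<'E'
AX=np.array([.5865,.2222])
def lev():
    st();s=r.get_state();d=s["tool_pos"][:2]-AX;f=np.arctan2(d[1],d[0]);M=R.from_quat(s["eef_rot"]).as_matrix()
    F=s["contact_force"]
    print("phi %.2f R %.4f"%(np.degrees(f),np.hypot(*d)),"Ftan(ccw) %.2f Frad(out) %.2f"%(F[0]*-np.sin(f)+F[1]*np.cos(f),F[0]*np.cos(f)+F[1]*np.sin(f)))
E
python3 -c "
from h import *
lev()"
```

```text
t9.67 pos [0.4556 0.1371 0.0772] yaw 32.9 tilt [-0.    -0.001 -1.   ] F [-2.23 -0.76  6.03] op 0.247
phi -146.97 R 0.1562 Ftan(ccw) -0.57 Frad(out) 2.28
```

Emit:
carry_out([
  [[0, 0, 0.035, 0.01, -0.56, 0, 1.8], [0, 0, 0.07, 0.04, -1.12, 0, 1.8], [0, 0, 0.07, 0.04, -1.12, 0, 1.8]],
])

```text
clock: 9.92
tool_pos: [0.4496, 0.1469, 0.0772]
eef_rot: [0.969, 0.249, -0.0, 0.0]
contact_force: [-1.8, -0.4, 5.8]
opening: 0.245
```

Emit:
carry_out([
  [[0, 0, 0.035, 0.01, -0.56, 0, 1.8], [0, 0, 0.035, 0.01, -0.56, 0, 1.8]],
])

```text
clock: 10.08
tool_pos: [0.4473, 0.1513, 0.0772]
eef_rot: [0.973, 0.232, -0.0, 0.0]
contact_force: [-1.3, -0.9, 6.7]
opening: 0.243
```

Emit:
carry_out([
  [[0, 0, 0.026, 0, -0.4, 0, 1.8], [0, 0, 0.026, 0, -0.4, 0, 1.8]],
])

```text
clock: 10.25
tool_pos: [0.4456, 0.1545, 0.0772]
eef_rot: [0.976, 0.219, -0.0, 0.001]
contact_force: [-1.9, -2.6, 6.1]
opening: 0.24
```

```bash
python3 -c "
from h import *
lev()"
```

```text
t10.25 pos [0.4456 0.1545 0.0772] yaw 25.3 tilt [-0.    -0.001 -1.   ] F [-1.93 -2.61  6.07] op 0.240
phi -154.36 R 0.1563 Ftan(ccw) 1.52 Frad(out) 2.87
```

Emit:
carry_out([
  [[0, 0, 0.026, 0, -0.4, 0, 1.8], [0, 0, 0.026, 0, -0.4, 0, 1.8]],
])

```text
clock: 10.42
tool_pos: [0.4439, 0.1581, 0.0772]
eef_rot: [0.978, 0.206, -0.0, 0.001]
contact_force: [-1.3, -1.3, 5.1]
opening: 0.244
```

Emit:
carry_out([
  [[0, 0, 0.026, 0, -0.4, 0, 1.8], [0, 0, 0.026, 0, -0.4, 0, 1.8]],
])

```text
clock: 10.58
tool_pos: [0.4422, 0.1618, 0.0772]
eef_rot: [0.981, 0.194, -0.0, 0.001]
contact_force: [-0.7, -1.3, 6.9]
opening: 0.245
```

```bash
python3 -c "
from h import *
lev()"
```

```text
t10.58 pos [0.4422 0.1618 0.0772] yaw 22.3 tilt [-0.    -0.001 -1.   ] F [-0.72 -1.28  6.9 ] op 0.245
phi -157.29 R 0.1564 Ftan(ccw) 0.90 Frad(out) 1.16
```

Emit:
carry_out([
  [[0, 0, 0.026, 0, -0.4, 0, 1.8], [0, 0, 0.026, 0, -0.4, 0, 1.8]],
])

```text
clock: 10.75
tool_pos: [0.4407, 0.1656, 0.0771]
eef_rot: [0.984, 0.181, -0.0, 0.001]
contact_force: [-1.1, -0.8, 6.1]
opening: 0.245
```

Emit:
carry_out([
  [[0, 0, 0.026, 0, -0.4, 0, 1.8], [0, 0, 0.026, 0, -0.4, 0, 1.8]],
])

```text
clock: 10.92
tool_pos: [0.4393, 0.1694, 0.0771]
eef_rot: [0.986, 0.168, -0.0, 0.0]
contact_force: [-1.5, -0.6, 5.8]
opening: 0.244
```

Emit:
carry_out([
  [[0, 0, 0.026, 0, -0.4, 0, 1.8], [0, 0, 0.026, 0, -0.4, 0, 1.8]],
])

```text
clock: 11.08
tool_pos: [0.4379, 0.1733, 0.0772]
eef_rot: [0.988, 0.155, -0.0, 0.0]
contact_force: [-1.5, -1.0, 6.0]
opening: 0.239
```

```bash
python3 -c "
from h import *
lev()"
```

```text
t11.08 pos [0.4379 0.1733 0.0772] yaw 17.9 tilt [-0.    -0.001 -1.   ] F [-1.46 -0.98  5.99] op 0.239
phi -161.77 R 0.1565 Ftan(ccw) 0.48 Frad(out) 1.70
```

Emit:
carry_out([
  [[0, 0, 0.026, 0, -0.4, 0, 1.8], [0, 0, 0.026, 0, -0.4, 0, 1.8]],
])

```text
clock: 11.25
tool_pos: [0.4366, 0.1772, 0.0772]
eef_rot: [0.99, 0.142, -0.0, 0.0]
contact_force: [-1.4, -0.9, 5.9]
opening: 0.242
```

Emit:
carry_out([
  [[0, 0, 0.026, 0, -0.4, 0, 1.8], [0, 0, 0.026, 0, -0.4, 0, 1.8]],
])

```text
clock: 11.42
tool_pos: [0.4354, 0.1813, 0.0772]
eef_rot: [0.992, 0.13, -0.0, 0.0]
contact_force: [-0.6, 0.3, 6.0]
opening: 0.241
```

Emit:
carry_out([
  [[0, 0, 0.026, 0, -0.4, 0, 1.8], [0, 0, 0.026, 0, -0.4, 0, 1.8]],
])

```text
clock: 11.58
tool_pos: [0.4344, 0.1852, 0.0772]
eef_rot: [0.993, 0.117, -0.0, 0.0]
contact_force: [-2.3, 0.6, 6.8]
opening: 0.242
```

```bash
python3 -c "
from h import *
lev();print(r.get_state()['q'].round(2));snap('scene','s7.png',(180,130,360,310),3.3)"
```

```text
t11.58 pos [0.4344 0.1852 0.0772] yaw 13.4 tilt [-0. -0. -1.] F [-2.3   0.6   6.76] op 0.242
phi -166.34 R 0.1566 Ftan(ccw) -1.13 Frad(out) 2.09
[-0.48  0.81 -0.04  2.15  0.15  0.18 -1.99]
```

View pics/s7.png

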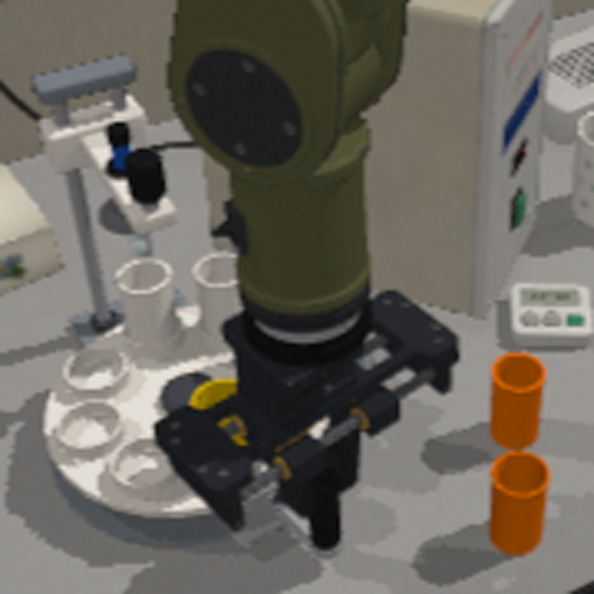

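The grip at (325,515) is following the gripper, and the table has not moved. I'll continue back.

Emit:
carry_out([
  [[0, 0, 0.026, 0, -0.4, 0, 1.8], [0, 0, 0.026, 0, -0.4, 0, 1.8]],
])

```text
clock: 11.8
tool_pos: [0.4334, 0.1892, 0.0772]
eef_rot: [0.995, 0.104, -0.0, 0.0]
contact_force: [-2.2, 0.7, 6.5]
opening: 0.241
```

Emit:
carry_out([
  [[0, 0, 0.026, 0, -0.4, 0, 1.8], [0, 0, 0.026, 0, -0.4, 0, 1.8]],
])

```text
clock: 11.97
tool_pos: [0.4334, 0.1898, 0.0771]
eef_rot: [0.996, 0.089, -0.0, 0.002]
contact_force: [1.1, -6.2, 5.5]
opening: 0.24
```

```bash
python3 -c "
from h import *
lev();print(r.get_state()['q'].round(2))"
```

```text
t11.97 pos [0.4334 0.1898 0.0771] yaw 10.2 tilt [-0.    -0.005 -1.   ] F [ 1.1  -6.17  5.54] op 0.240
phi -168.03 R 0.1565 Ftan(ccw) 6.26 Frad(out) 0.20
[-0.5   0.81 -0.02  2.15  0.12  0.19 -2.02]
```

Emit:
carry_out([
  [[0, 0, 0, 0, -0.2, 0, 1.8], [0, 0, 0, 0, -0.2, 0, 1.8], [0, 0, 0, 0, -0.2, 0, 1.8]],
])

```text
clock: 12.22
tool_pos: [0.4334, 0.1899, 0.0771]
eef_rot: [0.996, 0.089, -0.0, 0.003]
contact_force: [2.8, -9.7, 5.2]
opening: 0.244
```

```bash
python3 -c "
from h import *
lev()"
```

```text
t12.22 pos [0.4334 0.1899 0.0771] yaw 10.2 tilt [-0.    -0.007 -1.   ] F [ 2.82 -9.71  5.23] op 0.244
phi -168.08 R 0.1564 Ftan(ccw) 10.08 Frad(out) -0.75
```

Back stop found at phi = -168.1° (36.5° behind the starting position). Now the first forward stroke, the first 25° of it.

Emit:
carry_out([
  [[0, 0, -0.044, 0.02, 0.69, 0, 1.8], [0, 0, -0.087, 0.06, 1.37, 0, 1.8], [0, 0, -0.131, 0.13, 2.05, 0, 1.8], [0, 0, -0.175, 0.24, 2.73, 0, 1.8], [0, 0, -0.218, 0.37, 3.4, 0, 1.8], [0, 0, -0.262, 0.54, 4.06, 0, 1.8], [0, 0, -0.305, 0.73, 4.72, 0, 1.8], [0, 0, -0.349, 0.95, 5.37, 0, 1.8], [0, 0, -0.393, 1.2, 6.01, 0, 1.8], [0, 0, -0.436, 1.47, 6.64, 0, 1.8]],
])

```text
clock: 13.05
tool_pos: [0.4594, 0.1321, 0.0771]
eef_rot: [0.952, 0.305, 0.0, -0.0]
contact_force: [-0.6, 1.1, 4.7]
opening: 0.242
```

```bash
python3 -c "
from h import *
lev();snap('top','t8.png',(190,80,350,260),3.3)"
```

```text
t13.05 pos [0.4594 0.1321 0.0771] yaw 35.6 tilt [ 0.  0. -1.] F [-0.62  1.11  4.69] op 0.242
phi -144.66 R 0.1558 Ftan(ccw) -1.27 Frad(out) -0.14
```

View pics/t8.png

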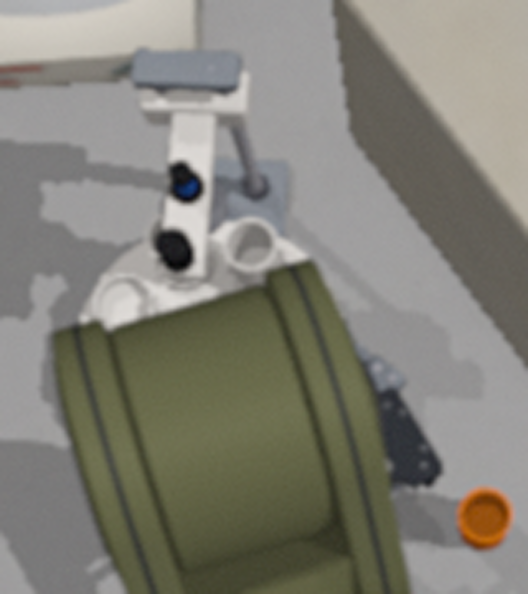

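The table is turning: white beaker 2 went from (278,265) to (250,245). I'll continue to about 43° of stroke.

Emit:
carry_out([
  [[0, 0, -0.044, 0.02, 0.69, 0, 1.8], [0, 0, -0.087, 0.06, 1.37, 0, 1.8], [0, 0, -0.131, 0.13, 2.05, 0, 1.8], [0, 0, -0.175, 0.24, 2.73, 0, 1.8], [0, 0, -0.218, 0.37, 3.4, 0, 1.8], [0, 0, -0.262, 0.54, 4.06, 0, 1.8], [0, 0, -0.305, 0.73, 4.72, 0, 1.8], [0, 0, -0.34, 0.9, 5.23, 0, 1.8], [0, 0, -0.34, 0.9, 5.23, 0, 1.8]],
])

```text
clock: 13.85
tool_pos: [0.4982, 0.0943, 0.0771]
eef_rot: [0.888, 0.46, 0.001, 0.0]
contact_force: [1.0, -0.8, 4.7]
opening: 0.242
```

```bash
python3 -c "
from h import *
lev()"
```

```text
t13.85 pos [0.4982 0.0943 0.0771] yaw 54.8 tilt [ 0.002  0.    -1.   ] F [ 0.96 -0.76  4.72] op 0.242
phi -124.62 R 0.1554 Ftan(ccw) 1.22 Frad(out) 0.08
```

Now 2 mm steps while feeling for the front stop.

Emit:
carry_out([
  [[0, 0, -0.02, 0, 0.3, 0, 1.8], [0, 0, -0.02, 0, 0.3, 0, 1.8], [0, 0, -0.02, 0, 0.3, 0, 1.8]],
])

```text
clock: 14.1
tool_pos: [0.4998, 0.0932, 0.077]
eef_rot: [0.883, 0.47, 0.001, 0.0]
contact_force: [2.0, -0.7, 5.7]
opening: 0.244
```

Emit:
carry_out([
  [[0, 0, -0.013, 0, 0.2, 0, 1.8], [0, 0, -0.013, 0, 0.2, 0, 1.8]],
])

```text
clock: 14.27
tool_pos: [0.5011, 0.0923, 0.077]
eef_rot: [0.88, 0.476, 0.0, 0.0]
contact_force: [0.8, 0.8, 6.0]
opening: 0.245
```

Emit:
carry_out([
  [[0, 0, -0.013, 0, 0.2, 0, 1.8], [0, 0, -0.013, 0, 0.2, 0, 1.8]],
])

```text
clock: 14.43
tool_pos: [0.5028, 0.0913, 0.077]
eef_rot: [0.876, 0.481, 0.0, 0.0]
contact_force: [0.4, 0.2, 5.6]
opening: 0.246
```

```bash
python3 -c "
from h import *
lev()"
```

```text
t14.43 pos [0.5028 0.0913 0.077 ] yaw 57.6 tilt [ 0.001  0.    -1.   ] F [0.44 0.18 5.59] op 0.246
phi -122.60 R 0.1554 Ftan(ccw) 0.27 Frad(out) -0.39
```

Emit:
carry_out([
  [[0, 0, -0.013, 0, 0.2, 0, 1.8], [0, 0, -0.013, 0, 0.2, 0, 1.8]],
])

```text
clock: 14.6
tool_pos: [0.5044, 0.0902, 0.077]
eef_rot: [0.873, 0.487, 0.0, 0.0]
contact_force: [0.5, -0.0, 6.4]
opening: 0.241
```

Emit:
carry_out([
  [[0, 0, -0.013, 0, 0.2, 0, 1.8], [0, 0, -0.013, 0, 0.2, 0, 1.8]],
])

```text
clock: 14.77
tool_pos: [0.5062, 0.0892, 0.0771]
eef_rot: [0.87, 0.493, 0.0, 0.0]
contact_force: [0.7, -0.0, 5.2]
opening: 0.243
```

```bash
python3 -c "
from h import *
lev()"
```

```text
t14.77 pos [0.5062 0.0892 0.0771] yaw 59.0 tilt [ 0.001  0.    -1.   ] F [ 0.72 -0.    5.25] op 0.243
phi -121.12 R 0.1554 Ftan(ccw) 0.61 Frad(out) -0.37
```

Emit:
carry_out([
  [[0, 0, -0.013, 0, 0.2, 0, 1.8], [0, 0, -0.013, 0, 0.2, 0, 1.8]],
])

```text
clock: 14.93
tool_pos: [0.5079, 0.0882, 0.077]
eef_rot: [0.867, 0.498, 0.0, 0.0]
contact_force: [-0.5, -0.2, 5.5]
opening: 0.246
```

Emit:
carry_out([
  [[0, 0, -0.013, 0, 0.2, 0, 1.8], [0, 0, -0.013, 0, 0.2, 0, 1.8]],
])

```text
clock: 15.1
tool_pos: [0.5097, 0.0872, 0.077]
eef_rot: [0.864, 0.504, 0.0, 0.0]
contact_force: [0.4, 0.2, 6.0]
opening: 0.241
```

```bash
python3 -c "
from h import *
lev()"
```

```text
t15.10 pos [0.5097 0.0872 0.077 ] yaw 60.5 tilt [ 0.001  0.    -1.   ] F [0.37 0.19 6.05] op 0.241
phi -119.63 R 0.1554 Ftan(ccw) 0.22 Frad(out) -0.35
```

```bash
python3 -c "
from h import *
lev();snap('wrist','w9.png',(120,0,520,300),2)"
```

```text
t15.10 pos [0.5097 0.0872 0.077 ] yaw 60.5 tilt [ 0.001  0.    -1.   ] F [0.37 0.19 6.05] op 0.241
phi -119.63 R 0.1554 Ftan(ccw) 0.22 Frad(out) -0.35
```

View pics/w9.png

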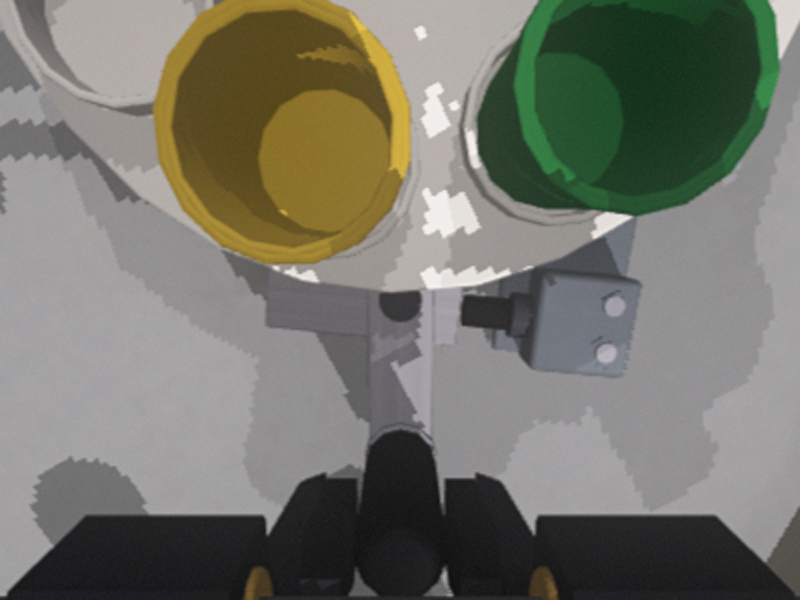

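Plate edge (460) and black stop tip (462) are just meeting, so I'll use small steps from here.

Emit:
carry_out([
  [[0, 0, -0.013, 0, 0.2, 0, 1.8], [0, 0, -0.013, 0, 0.2, 0, 1.8], [0, 0, -0.013, 0, 0.2, 0, 1.8]],
])

```text
clock: 15.4
tool_pos: [0.5112, 0.0863, 0.077]
eef_rot: [0.86, 0.51, 0.0, -0.0]
contact_force: [0.1, 0.5, 5.4]
opening: 0.245
```

```bash
python3 -c "
from h import *
lev()"
```

```text
t15.40 pos [0.5112 0.0863 0.077 ] yaw 61.3 tilt [ 0.  0. -1.] F [0.09 0.46 5.4 ] op 0.245
phi -118.97 R 0.1554 Ftan(ccw) -0.15 Frad(out) -0.45
```

Emit:
carry_out([
  [[0, 0, -0.006, 0, 0.2, 0, 1.8], [0, 0, -0.006, 0, 0.2, 0, 1.8], [0, 0, -0.006, 0, 0.2, 0, 1.8]],
])

```text
clock: 15.65
tool_pos: [0.5117, 0.0861, 0.077]
eef_rot: [0.859, 0.513, -0.0, -0.001]
contact_force: [-3.6, 2.5, 6.1]
opening: 0.247
```

```bash
python3 -c "
from h import *
lev()"
```

```text
t15.65 pos [0.5117 0.0861 0.077 ] yaw 61.7 tilt [-0.001  0.001 -1.   ] F [-3.59  2.5   6.13] op 0.247
phi -118.78 R 0.1553 Ftan(ccw) -4.35 Frad(out) -0.46
```

Emit:
carry_out([
  [[0, 0, 0, 0, 0.15, 0, 1.8], [0, 0, 0, 0, 0.15, 0, 1.8], [0, 0, 0, 0, 0.15, 0, 1.8]],
])

```text
clock: 15.9
tool_pos: [0.512, 0.0859, 0.0769]
eef_rot: [0.858, 0.513, -0.001, -0.001]
contact_force: [-4.8, 3.2, 7.9]
opening: 0.241
```

```bash
python3 -c "
from h import *
lev();snap('scene','s9.png',(150,100,350,300),3);snap('top','t9.png',(190,80,350,260),3.3)"
```

```text
t15.90 pos [0.512  0.0859 0.0769] yaw 61.7 tilt [-0.003  0.001 -1.   ] F [-4.77  3.21  7.86] op 0.241
phi -118.67 R 0.1553 Ftan(ccw) -5.73 Frad(out) -0.53
```

View pics/t9.png

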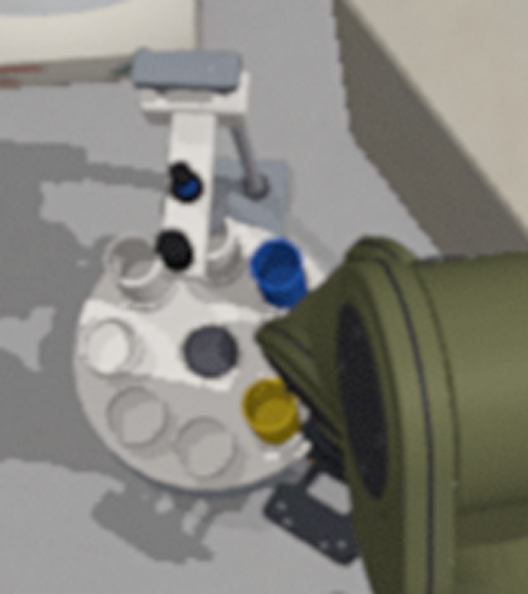

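View pics/s9.png

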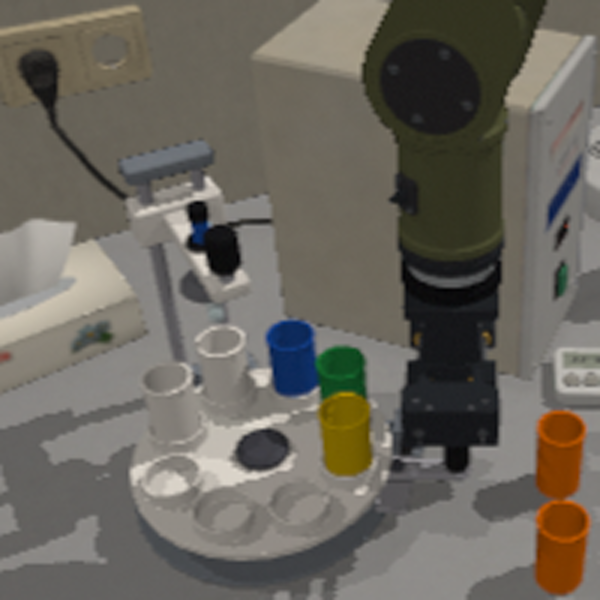

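Each beaker stands exactly where its neighbour stood: blue rim at (291,338), where white 2 was, and white 2 at (221,340). I'll add a small seating push, then go back for stroke 2.

Emit:
carry_out([
  [[0, 0, 0, 0, 0.15, 0, 1.8], [0, 0, 0, 0, 0.15, 0, 1.8], [0, 0, 0, 0, 0.15, 0, 1.8]],
])

```text
clock: 16.25
tool_pos: [0.5123, 0.0858, 0.0768]
eef_rot: [0.858, 0.513, -0.002, -0.002]
contact_force: [-6.9, 3.6, 9.7]
opening: 0.248
```

```bash
python3 -c "
from h import *
lev()"
```

```text
t16.25 pos [0.5123 0.0858 0.0768] yaw 61.8 tilt [-0.005  0.002 -1.   ] F [-6.87  3.62  9.72] op 0.248
phi -118.53 R 0.1553 Ftan(ccw) -7.76 Frad(out) 0.11
```

Emit:
carry_out([
  [[0, 0, 0.044, 0.02, -0.69, 0, 1.8], [0, 0, 0.087, 0.06, -1.37, 0, 1.8], [0, 0, 0.131, 0.13, -2.05, 0, 1.8], [0, 0, 0.175, 0.24, -2.73, 0, 1.8], [0, 0, 0.218, 0.37, -3.4, 0, 1.8], [0, 0, 0.262, 0.54, -4.06, 0, 1.8], [0, 0, 0.305, 0.73, -4.72, 0, 1.8], [0, 0, 0.349, 0.95, -5.37, 0, 1.8], [0, 0, 0.393, 1.2, -6.01, 0, 1.8], [0, 0, 0.436, 1.47, -6.64, 0, 1.8]],
])

```text
clock: 17.08
tool_pos: [0.4632, 0.1275, 0.0769]
eef_rot: [0.95, 0.313, -0.001, 0.001]
contact_force: [-0.7, -1.5, 6.4]
opening: 0.243
```

```bash
python3 -c "
from h import *
lev()"
```

```text
t17.08 pos [0.4632 0.1275 0.0769] yaw 36.5 tilt [-0.001 -0.002 -1.   ] F [-0.69 -1.53  6.44] op 0.243
phi -142.49 R 0.1555 Ftan(ccw) 0.79 Frad(out) 1.48
```

Emit:
carry_out([
  [[0, 0, 0.044, 0.02, -0.69, 0, 1.8], [0, 0, 0.087, 0.06, -1.37, 0, 1.8], [0, 0, 0.131, 0.13, -2.05, 0, 1.8], [0, 0, 0.175, 0.24, -2.73, 0, 1.8], [0, 0, 0.218, 0.37, -3.4, 0, 1.8], [0, 0, 0.262, 0.54, -4.06, 0, 1.8], [0, 0, 0.305, 0.73, -4.72, 0, 1.8], [0, 0, 0.349, 0.95, -5.37, 0, 1.8], [0, 0, 0.384, 1.14, -5.88, 0, 1.8], [0, 0, 0.384, 1.14, -5.88, 0, 1.8]],
])

```text
clock: 17.92
tool_pos: [0.4359, 0.1824, 0.0768]
eef_rot: [0.992, 0.128, -0.002, 0.0]
contact_force: [-2.6, -0.1, 7.8]
opening: 0.243
```

Emit:
carry_out([
  [[0, 0, 0.026, 0, -0.4, 0, 1.8], [0, 0, 0.052, 0.02, -0.8, 0, 1.8], [0, 0, 0.052, 0.02, -0.8, 0, 1.8]],
])

```text
clock: 18.17
tool_pos: [0.434, 0.1897, 0.0768]
eef_rot: [0.995, 0.102, -0.002, 0.001]
contact_force: [-3.7, -0.7, 7.7]
opening: 0.242
```

Emit:
carry_out([
  [[0, 0, 0.013, 0, -0.3, 0, 1.8], [0, 0, 0.013, 0, -0.3, 0, 1.8], [0, 0, 0.013, 0, -0.3, 0, 1.8]],
])

```text
clock: 18.42
tool_pos: [0.4341, 0.1899, 0.0768]
eef_rot: [0.996, 0.094, -0.002, 0.002]
contact_force: [-0.8, -4.8, 6.9]
opening: 0.245
```

```bash
python3 -c "
from h import *
lev()"
```

```text
t18.42 pos [0.4341 0.1899 0.0768] yaw 10.8 tilt [-0.003 -0.005 -1.   ] F [-0.77 -4.79  6.89] op 0.245
phi -168.03 R 0.1558 Ftan(ccw) 4.53 Frad(out) 1.75
```

Emit:
carry_out([
  [[0, 0, 0, 0, -0.2, 0, 1.8], [0, 0, 0, 0, -0.2, 0, 1.8], [0, 0, 0, 0, -0.2, 0, 1.8]],
])

```text
clock: 18.67
tool_pos: [0.4341, 0.19, 0.0767]
eef_rot: [0.996, 0.093, -0.002, 0.003]
contact_force: [0.7, -8.4, 5.3]
opening: 0.247
```

```bash
python3 -c "
from h import *
lev();snap('scene','s10.png',(150,100,350,300),3)"
```

```text
t18.67 pos [0.4341 0.19   0.0767] yaw 10.7 tilt [-0.003 -0.007 -1.   ] F [ 0.69 -8.41  5.27] op 0.247
phi -168.06 R 0.1558 Ftan(ccw) 8.37 Frad(out) 1.07
```

View pics/s10.png

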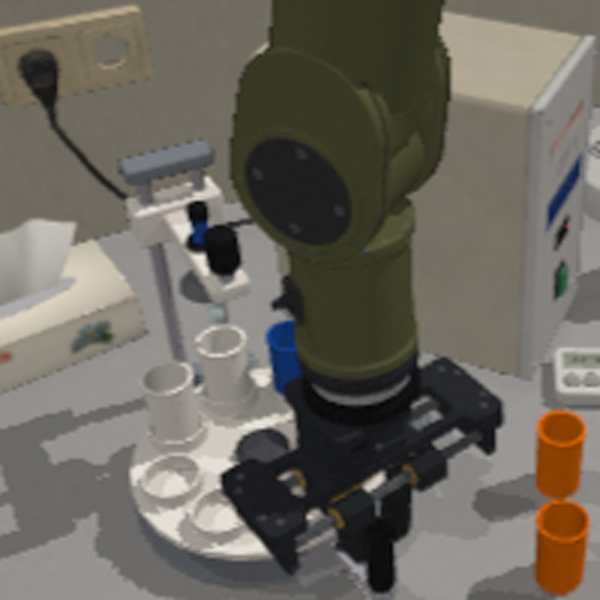

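The back stop is again at -168.06° and the table stayed put. Second stroke.

Emit:
carry_out([
  [[0, 0, -0.044, 0.02, 0.69, 0, 1.8], [0, 0, -0.087, 0.06, 1.37, 0, 1.8], [0, 0, -0.131, 0.13, 2.05, 0, 1.8], [0, 0, -0.175, 0.24, 2.73, 0, 1.8], [0, 0, -0.218, 0.37, 3.4, 0, 1.8], [0, 0, -0.262, 0.54, 4.06, 0, 1.8], [0, 0, -0.305, 0.73, 4.72, 0, 1.8], [0, 0, -0.349, 0.95, 5.37, 0, 1.8], [0, 0, -0.393, 1.2, 6.01, 0, 1.8], [0, 0, -0.436, 1.47, 6.64, 0, 1.8]],
])

```text
clock: 19.55
tool_pos: [0.4607, 0.1315, 0.0767]
eef_rot: [0.951, 0.309, -0.002, 0.0]
contact_force: [-3.0, -0.4, 5.8]
opening: 0.242
```

Emit:
carry_out([
  [[0, 0, -0.044, 0.02, 0.69, 0, 1.8], [0, 0, -0.087, 0.06, 1.37, 0, 1.8], [0, 0, -0.131, 0.13, 2.05, 0, 1.8], [0, 0, -0.175, 0.24, 2.73, 0, 1.8], [0, 0, -0.218, 0.37, 3.4, 0, 1.8], [0, 0, -0.262, 0.54, 4.06, 0, 1.8], [0, 0, -0.305, 0.73, 4.72, 0, 1.8], [0, 0, -0.34, 0.9, 5.23, 0, 1.8], [0, 0, -0.34, 0.9, 5.23, 0, 1.8]],
])

```text
clock: 20.3
tool_pos: [0.5002, 0.0936, 0.0768]
eef_rot: [0.886, 0.465, -0.001, 0.001]
contact_force: [-0.0, -2.0, 5.2]
opening: 0.241
```

```bash
python3 -c "
from h import *
lev()"
```

```text
t20.30 pos [0.5002 0.0936 0.0768] yaw 55.4 tilt [-0.001 -0.002 -1.   ] F [-0.04 -1.96  5.16] op 0.241
phi -123.86 R 0.1548 Ftan(ccw) 1.06 Frad(out) 1.66
```

Emit:
carry_out([
  [[0, 0, -0.02, 0, 0.3, 0, 1.8], [0, 0, -0.037, 0.01, 0.6, 0, 1.8], [0, 0, -0.058, 0.02, 0.9, 0, 1.8], [0, 0, -0.058, 0.02, 0.9, 0, 1.8]],
])

```text
clock: 20.63
tool_pos: [0.5072, 0.0893, 0.0768]
eef_rot: [0.872, 0.49, -0.001, 0.0]
contact_force: [-0.5, -1.6, 5.1]
opening: 0.245
```

Emit:
carry_out([
  [[0, 0, -0.013, 0, 0.2, 0, 1.8], [0, 0, -0.013, 0, 0.2, 0, 1.8], [0, 0, -0.013, 0, 0.2, 0, 1.8]],
])

```text
clock: 20.88
tool_pos: [0.5087, 0.0884, 0.0768]
eef_rot: [0.869, 0.496, -0.001, 0.0]
contact_force: [-0.4, -1.6, 4.8]
opening: 0.243
```

```bash
python3 -c "
from h import *
lev()"
```

```text
t20.88 pos [0.5087 0.0884 0.0768] yaw 59.4 tilt [-0.002 -0.002 -1.   ] F [-0.37 -1.62  4.84] op 0.243
phi -120.18 R 0.1548 Ftan(ccw) 0.50 Frad(out) 1.59
```

Emit:
carry_out([
  [[0, 0, -0.013, 0, 0.2, 0, 1.8], [0, 0, -0.013, 0, 0.2, 0, 1.8], [0, 0, -0.013, 0, 0.2, 0, 1.8]],
])

```text
clock: 21.13
tool_pos: [0.5104, 0.0874, 0.0768]
eef_rot: [0.865, 0.501, -0.001, 0.0]
contact_force: [-1.2, -0.9, 4.0]
opening: 0.24
```

Emit:
carry_out([
  [[0, 0, -0.013, 0, 0.2, 0, 1.8], [0, 0, -0.013, 0, 0.2, 0, 1.8], [0, 0, -0.013, 0, 0.2, 0, 1.8]],
])

```text
clock: 21.38
tool_pos: [0.5117, 0.0867, 0.0767]
eef_rot: [0.862, 0.507, -0.001, 0.0]
contact_force: [-2.0, -1.1, 5.8]
opening: 0.239
```

Emit:
carry_out([
  [[0, 0, -0.006, 0, 0.2, 0, 1.8], [0, 0, -0.006, 0, 0.2, 0, 1.8], [0, 0, -0.006, 0, 0.2, 0, 1.8]],
])

```text
clock: 21.63
tool_pos: [0.5122, 0.0865, 0.0767]
eef_rot: [0.86, 0.51, -0.002, -0.001]
contact_force: [-4.7, 0.9, 7.3]
opening: 0.245
```

```bash
python3 -c "
from h import *
lev()"
```

```text
t21.63 pos [0.5122 0.0865 0.0767] yaw 61.3 tilt [-0.004 -0.001 -1.   ] F [-4.69  0.85  7.25] op 0.245
phi -118.72 R 0.1547 Ftan(ccw) -4.52 Frad(out) 1.50
```

Emit:
carry_out([
  [[0, 0, 0, 0, 0.2, 0, 1.8], [0, 0, 0, 0, 0.2, 0, 1.8], [0, 0, 0, 0, 0.2, 0, 1.8]],
])

```text
clock: 21.88
tool_pos: [0.5125, 0.0863, 0.0766]
eef_rot: [0.86, 0.51, -0.003, -0.001]
contact_force: [-7.2, 2.0, 8.2]
opening: 0.244
```

```bash
python3 -c "
from h import *
lev();snap('scene','s11.png',(150,100,350,300),3);snap('wrist','w11.png',(120,0,520,300),2)"
```

```text
t21.88 pos [0.5125 0.0863 0.0766] yaw 61.4 tilt [-0.007 -0.    -1.   ] F [-7.2   2.03  8.22] op 0.244
phi -118.56 R 0.1548 Ftan(ccw) -7.30 Frad(out) 1.66
```

View pics/s11.png

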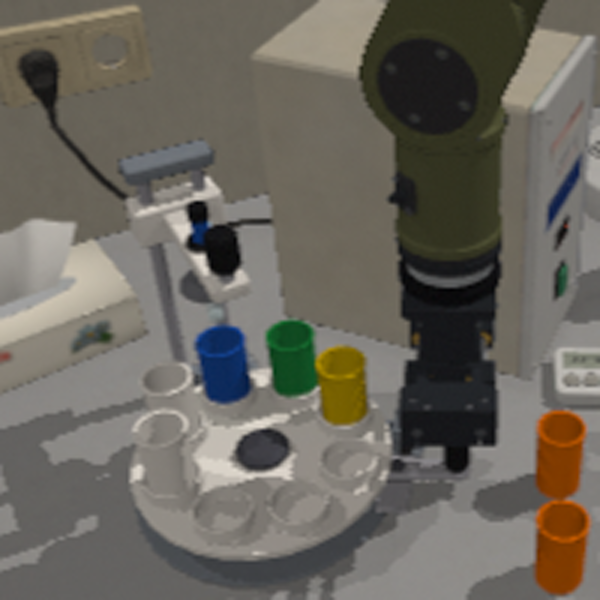

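The blue beaker stands under the electrode, rim at (222,341). I'll relax the lever, release and retreat upward.

Emit:
carry_out([
  [[0, 0, 0, 0, -0.3, 0, 1.8], [0, 0, 0, 0, -0.4, 0, 1.8], [0, 0, 0, 0, -0.4, 0, 1.8], [0, 0, 0, 0, -0.4, 0, 4.0], [0, 0, 0, 0, -0.4, 0, 4.0], [0, 0, 0, 0, -0.4, 0, 4.0], [0, 0, 0, 0, -0.4, 0, 4.0], [0, 0, 0, 0, -0.4, 0, 4.0]],
])

```text
clock: 22.65
tool_pos: [0.5133, 0.0871, 0.0766]
eef_rot: [0.86, 0.51, 0.0, 0.0]
contact_force: [0.7, -1.1, 0.8]
opening: 0.453
```

```bash
python3 -c "
from h import *
lev();print(plan((.5,.09,.31),30));print(plan((.608,.224,.31),2))"
```

```text
t22.65 pos [0.5133 0.0871 0.0766] yaw 61.3 tilt [ 0.  0. -1.] F [ 0.74 -1.07  0.77] op 0.453
phi -118.44 R 0.1537 Ftan(ccw) 1.16 Frad(out) 0.58
[  0.     -0.      0.546  -0.376  -1.305 -23.344]
[  0.     -0.      1.035  16.565   1.728 -23.341]
```

Emit:
carry_out([
  [[0, 0, 0, 0, 0, -3, 4.5], [0, 0, 0, 0, 0, -7, 5.5], [0, 0, 0.1, 0, 0, -11, 5.5], [0, 0, 0.2, 0, 0, -15, 5.5], [0, 0, 0.3, 0, 0, -19, 5.5], [0, 0, 0.42, 0, 0, -23.3, 5.5], [0, 0, 0.54, 4, 0.4, -23.3, 5.5], [0, 0, 0.66, 8, 0.8, -23.3, 5.5], [0, 0, 0.78, 12, 1.2, -23.3, 5.5], [0, 0, 0.9, 14.5, 1.6, -23.3, 5.5]],
])

```text
clock: 23.48
tool_pos: [0.5977, 0.2109, 0.3101]
eef_rot: [0.997, 0.083, 0.001, -0.001]
contact_force: [0.5, 0.2, 0.1]
opening: 0.626
```

Emit:
carry_out([
  [[0, 0, 0.1, 0, 0, 0, 5.5], [0, 0, 0.13, 0, 0, 0, 5.5], [0, 0, 0.13, 0, 0, 0, 5.5]],
])

```text
clock: 23.73
tool_pos: [0.5966, 0.2071, 0.3091]
eef_rot: [1.0, 0.02, -0.0, 0.0]
contact_force: [0.4, 0.1, 0.4]
opening: 0.62
```

```bash
python3 -c "
from h import *
st();print(plan((.6085,.2235,.2255),2));snap('wrist','w12.png')
snap('scene','s12.png',(150,100,350,300),3)"
```

```text
t23.73 pos [0.5966 0.2071 0.3091] yaw 2.3 tilt [-0.001 -0.001 -1.   ] F [0.4  0.11 0.45] op 0.620
[ 1.000e-03  1.000e-03  5.000e-03  1.261e+00 -1.596e+00  8.358e+00]
```

View pics/w12.png

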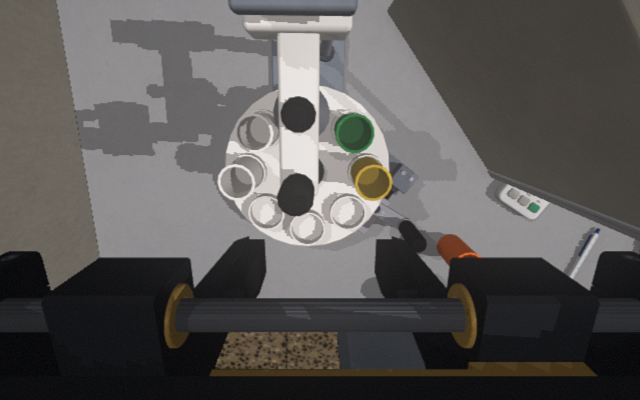

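View pics/s12.png

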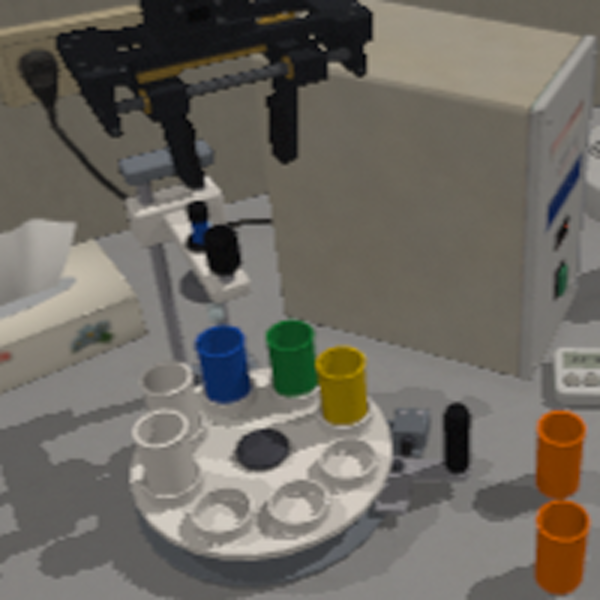

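Emit:
carry_out([
  [[0, 0, 0, 1.2, -1.75, 0, 5.5], [0, 0, 0, 1.2, -1.75, 2.5, 5.5], [0, 0, 0, 1.2, -1.75, 5, 5.5], [0, 0, 0, 1.2, -1.75, 7, 5.5], [0, 0, 0, 1.2, -1.75, 8, 5.5], [0, 0, 0, 1.2, -1.75, 8.3, 5.5], [0, 0, 0, 1.2, -1.75, 8.3, 5.5]],
])

```text
clock: 24.42
tool_pos: [0.608, 0.2241, 0.2265]
eef_rot: [1.0, 0.02, -0.0, 0.0]
contact_force: [-0.2, 0.3, 0.8]
opening: 0.623
```

Emit:
carry_out([
  [[0, 0, 0, 0, 0, 0, 1.5], [0, 0, 0, 0, 0, 0, 1.5], [0, 0, 0, 0, 0, 0, 1.5], [0, 0, 0, 0, 0, 0, 1.5], [0, 0, 0, 0, 0, 0, 1.5], [0, 0, 0, 0, 0, 0, 1.5], [0, 0, 0, 0, 0, 0, 1.5]],
], force=25)

```text
clock: 25.0
tool_pos: [0.6084, 0.2243, 0.2274]
eef_rot: [1.0, 0.02, 0.001, 0.0]
contact_force: [-0.4, -1.6, 4.0]
opening: 0.274
```

```bash
python3 -c "
from h import *
st()"
```

```text
t25.00 pos [0.6084 0.2243 0.2274] yaw 2.3 tilt [ 0.001 -0.    -1.   ] F [-0.41 -1.58  3.97] op 0.274
```

Emit:
carry_out([
  [[0, 0, 0, 0, 0, 0.5, 1.5], [0, 0, 0, 0, 0, 1.0, 1.5], [0, 0, 0, 0, 0, 1.5, 1.5], [0, 0, 0, 0, 0, 2.0, 1.5], [0, 0, 0, 0, 0, 2.0, 1.5]],
])

```text
clock: 25.42
tool_pos: [0.6084, 0.2243, 0.2064]
eef_rot: [1.0, 0.02, 0.0, 0.0]
contact_force: [1.5, -0.5, -1.9]
opening: 0.27
```

```bash
python3 -c "
from h import *
st();snap('scene','s13.png',(180,150,280,250),6)"
```

```text
t25.42 pos [0.6084 0.2243 0.2064] yaw 2.3 tilt [ 0.001 -0.    -1.   ] F [ 1.49 -0.54 -1.93] op 0.270
```

View pics/s13.png

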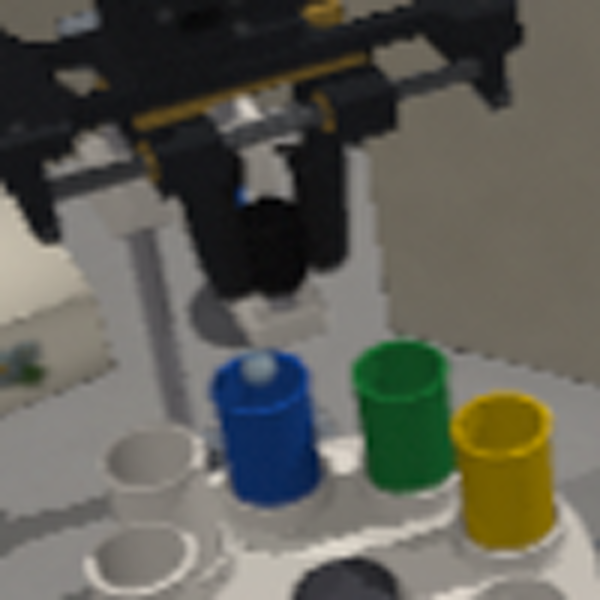

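The glass tip at (258,365) is entering the blue mouth near its centre at (262,370), with no side force. I'll continue down.

Emit:
carry_out([
  [[0, 0, 0, 0, 0, 0.4, 1.5], [0, 0, 0, 0, 0, 0.8, 1.5], [0, 0, 0, 0, 0, 1.2, 1.5], [0, 0, 0, 0, 0, 1.6, 1.5], [0, 0, 0, 0, 0, 2.0, 1.5], [0, 0, 0, 0, 0, 2.4, 1.5], [0, 0, 0, 0, 0, 2.8, 1.5], [0, 0, 0, 0, 0, 3.1, 1.5], [0, 0, 0, 0, 0, 3.1, 1.5]],
])

```text
clock: 26.22
tool_pos: [0.6084, 0.2243, 0.1757]
eef_rot: [1.0, 0.02, 0.0, 0.0]
contact_force: [0.6, -1.5, 1.6]
opening: 0.27
```

Emit:
carry_out([
  [[0, 0, 0, 0, 0, 0.2, 1.5], [0, 0, 0, 0, 0, 0.2, 1.5]],
])

```text
clock: 26.38
tool_pos: [0.6084, 0.2243, 0.174]
eef_rot: [1.0, 0.02, 0.0, 0.0]
contact_force: [1.1, -0.8, 3.2]
opening: 0.272
```

Emit:
carry_out([
  [[0, 0, 0, 0, 0, 0.2, 1.5], [0, 0, 0, 0, 0, 0.2, 1.5]],
])

```text
clock: 26.55
tool_pos: [0.6084, 0.2243, 0.172]
eef_rot: [1.0, 0.02, 0.0, 0.0]
contact_force: [-0.4, -1.9, 3.2]
opening: 0.272
```

```bash
python3 -c "
from h import *
st();snap('scene','s14.png',(180,150,280,250),6)"
```

```text
t26.55 pos [0.6084 0.2243 0.172 ] yaw 2.3 tilt [ 0.001 -0.    -1.   ] F [-0.44 -1.95  3.21] op 0.272
```

View pics/s14.png

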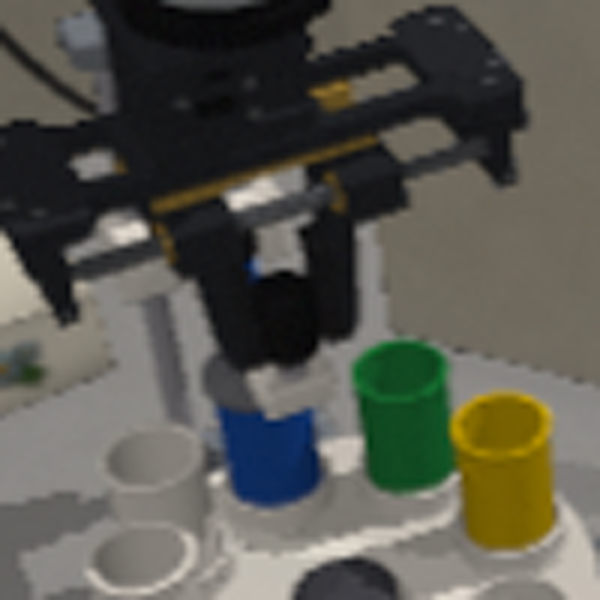

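The collar is almost on the rim, so I'll finish in 1–1.5 mm steps.

Emit:
carry_out([
  [[0, 0, 0, 0, 0, 0.15, 1.5], [0, 0, 0, 0, 0, 0.15, 1.5], [0, 0, 0, 0, 0, 0.15, 1.5]],
])

```text
clock: 26.85
tool_pos: [0.6084, 0.2243, 0.1706]
eef_rot: [1.0, 0.02, 0.0, 0.0]
contact_force: [-1.0, -1.3, 4.7]
opening: 0.273
```

Emit:
carry_out([
  [[0, 0, 0, 0, 0, 0.1, 1.5], [0, 0, 0, 0, 0, 0.1, 1.5], [0, 0, 0, 0, 0, 0.1, 1.5]],
])

```text
clock: 27.1
tool_pos: [0.6084, 0.2243, 0.1696]
eef_rot: [1.0, 0.02, 0.0, 0.0]
contact_force: [-0.3, -1.1, 6.3]
opening: 0.271
```

Emit:
carry_out([
  [[0, 0, 0, 0, 0, 0.1, 1.5], [0, 0, 0, 0, 0, 0.1, 1.5], [0, 0, 0, 0, 0, 0.1, 1.5]],
])

```text
clock: 27.35
tool_pos: [0.6084, 0.2243, 0.1688]
eef_rot: [1.0, 0.02, 0.0, 0.0]
contact_force: [-0.7, -1.7, 6.9]
opening: 0.273
```

Emit:
carry_out([
  [[0, 0, 0, 0, 0, 0.1, 1.5], [0, 0, 0, 0, 0, 0.1, 1.5], [0, 0, 0, 0, 0, 0.1, 1.5]],
])

```text
clock: 27.6
tool_pos: [0.6084, 0.2243, 0.1679]
eef_rot: [1.0, 0.02, 0.0, 0.0]
contact_force: [-0.6, -1.6, 7.2]
opening: 0.272
```

```bash
python3 -c "
from h import *
st();snap('scene','s15.png',(180,150,280,250),6)"
```

```text
t27.60 pos [0.6084 0.2243 0.1679] yaw 2.3 tilt [ 0.001 -0.    -1.   ] F [-0.65 -1.62  7.25] op 0.272
```

View pics/s15.png

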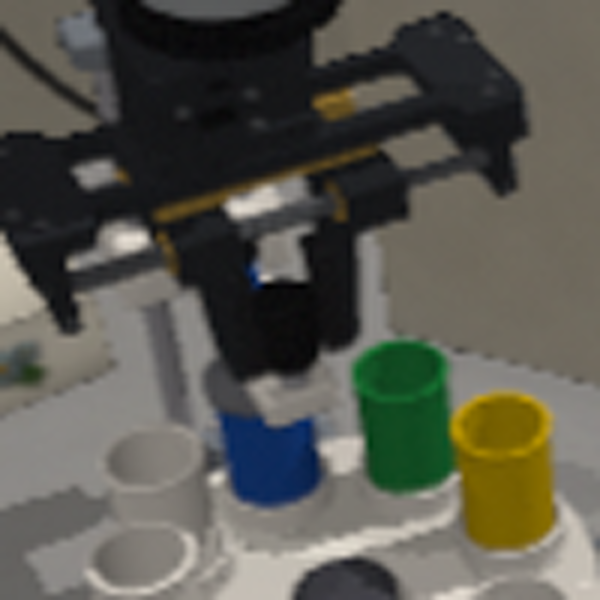

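Emit:
carry_out([
  [[0, 0, 0, 0, 0, 0.1, 1.5], [0, 0, 0, 0, 0, 0.1, 1.5], [0, 0, 0, 0, 0, 0.1, 1.5]],
])

```text
clock: 27.9
tool_pos: [0.6084, 0.2243, 0.167]
eef_rot: [1.0, 0.02, 0.0, 0.0]
contact_force: [-1.7, -1.7, 7.9]
opening: 0.274
```

Emit:
carry_out([
  [[0, 0, 0, 0, 0, -0.1, 1.5], [0, 0, 0, 0, 0, -0.1, 1.5], [0, 0, 0, 0, 0, -0.1, 1.5]],
])

```text
clock: 28.15
tool_pos: [0.6084, 0.2243, 0.1671]
eef_rot: [1.0, 0.02, 0.0, 0.0]
contact_force: [1.8, -1.5, 1.6]
opening: 0.271
```

Emit:
carry_out([
  [[0, 0, 0, 0, 0, 0, 5.5], [0, 0, 0, 0, 0, 0, 5.5], [0, 0, 0, 0, 0, 0, 5.5], [0, 0, 0, 0, 0, 0, 5.5], [0, 0, 0, 0, 0, 0, 5.5], [0, 0, 0, 0, 0, -2, 5.5], [0, 0, 0, 0, 0, -6, 5.5], [0, 0, 0, 0, 0, -10, 5.5], [0, 0, 0, -2, 0, -14, 5.5], [0, 0, 0, -5, 0, -17, 5.5]],
])

```text
clock: 28.98
tool_pos: [0.5626, 0.2226, 0.3371]
eef_rot: [1.0, 0.019, 0.002, -0.001]
contact_force: [-0.0, 0.5, 1.4]
opening: 0.626
```

Emit:
carry_out([
  [[0, 0, 0, -4, 2, 0, 5.5], [0, 0, 0, -8, 4, 0, 5.5], [0, 0, 0, -11, 8, 0, 5.5], [0, 0, 0, -12, 12, 0, 5.5], [0, 0, 0, -12, 16, 0, 5.5], [0, 0, 0, -12, 16, 0, 5.5]],
])

```text
clock: 29.48
tool_pos: [0.4453, 0.0511, 0.3347]
eef_rot: [1.0, 0.016, -0.001, 0.002]
contact_force: [0.7, 0.2, 0.4]
opening: 0.623
```

```bash
python3 -c "
from h import *
st();snap('scene','s16.png',(150,100,350,300),3);snap('top','t16.png',(190,80,350,260),3.3)"
```

```text
t29.48 pos [0.4453 0.0511 0.3347] yaw 1.8 tilt [-0.001 -0.005 -1.   ] F [0.69 0.23 0.43] op 0.623
```

View pics/s16.png

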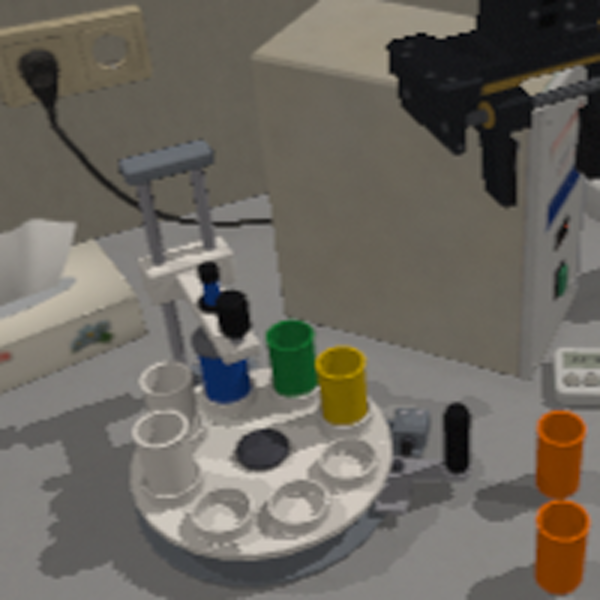

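View pics/t16.png

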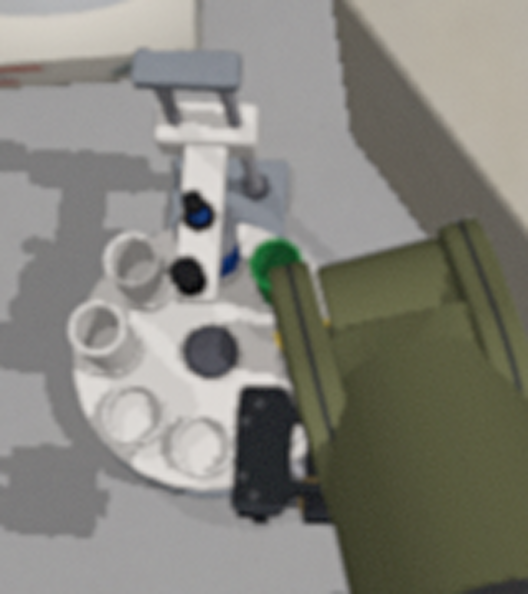

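```bash
python3 -c "
from h import *
p=snap('scene','s17.png',(195,175,265,245),9)
X=[.6085,.2235]
for h in (.17,.174,.178,.182): print(h,(proj(p,X+[h+.014])-[195,175])*9)
"
```

```text
0.17 [283.25526138 221.51100682]
0.174 [281.16840463 209.05310301]
0.178 [279.06908767 196.5208155 ]
0.182 [276.95719857 183.91347609]
```

View pics/s17.png

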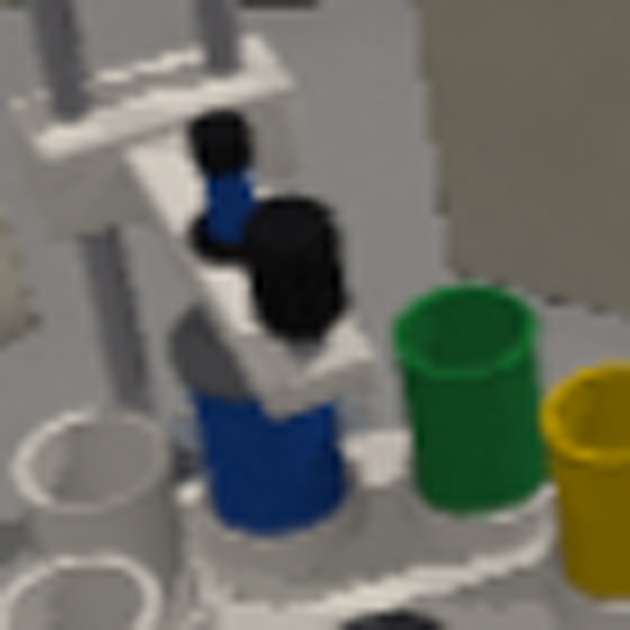

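The collar sits directly on the blue rim with no gap. The knob height reads about 0.17–0.174 m, which fits 60 mm of travel. The gripper is clear, so I'll hand in.

```bash
python3 -c "
from h import *
print(r.finish_job())"
```

```text
the job is handed in; nothing more can be done
None
```

The blue beaker now stands under the electrode with the collar resting on its rim, and I handed the job in at about 29.5 s of the 72 s allowed.

- **Raising the head:** I lifted it until it met its upper stop, with an upward pull of up to 29 N while feeling for it. I then let go of the knob.
- **Turning the table:** Blue was two places clockwise, so I made two full strokes. Both ran from the back stop (at -168.1°, felt at 8–10 N) to the front stop (first met near -118.8°). I stopped there at about 7–8 N, well below the forced limit. The camera showed a whole place gained each time, and the table stayed put while the lever went back.
- **Lowering the head:** It travelled about 60 mm. The force rose from 3 to 8 N over the last 5 mm, which I take as the collar meeting the rim and starting to press in its spring.

**Last checks:** The final pictures show no gap between the collar and the blue rim. The beakers in view are upright in their sockets, and the timer and orange beakers are where they were. The mug was out of the final crop. The gripper was well clear and touching nothing.

**Disagreements:** My first camera estimate of the knob's height was about 6 mm too low. The vertical force also read a steady 5–6 N while I held the lever, which I did not explain. Neither affected the result.

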